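Swap the empty bit rail for the full one kept behind the tin and the carton

ROBOT

A 6-joint arm with a two-finger parallel gripper is mounted at the origin on the work surface. World frame = base frame: x ahead of the robot, y to its left, z up, the work surface at z = 0. Lengths are in mm, angles in degrees, forces in N, time in s.
With the tool pointing down it reaches from about 325 to 900 mm from the base axis. Payload 6.1 kg.
Tool frame: the origin (TCP) lies midway between the tips of the shut fingers; the grasp point (between the pads) lies 19 mm behind it (grip_depth is the distance from the TCP to the grasp point, in mm); z points along the fingers, y is the direction in which the jaws open and shut (so a half turn about z gives the same grasp; the last joint's range is limited). The gripper opens to 85 mm and grips with 20 to 120 N. Pads are 22 mm wide; open, the fingers measure 114 mm over their backs; the gripper's body (76 mm by 85 mm) begins 54 mm behind the grasp point. The pads swing forward as they close: fully open they stand 13 mm farther back than shut.
Start: joints at [-82.454, 12.628, 87.462, -0, 79.91, -7.225], TCP at [159.339, -604.34, 231.3] pointing down, gripper open.
Joint ranges: [-170.65, 170.65], [-52.31, 119.04], [5.05, 147.46], [-71.25, 251.25], [11.57, 151.72], [-153.62, 153.62]. Speed limits (degrees/s): [147.25, 147.25, 172.46, 180, 180, 180].

INTERFACE

Orientations are given as [roll, pitch, yaw] about the fixed x, y, z axes, in that order (R = Rz(yaw) Ry(pitch) Rx(roll)).
In Python, from bench import read_state, snapshot, sign_off, recognise, cut_out, grip_depth gives the robot as it stands.
- The arm moves only by the shell command python3 -m pendant 'ROWS' [FORCE]. ROWS is text: rows parted by semicolons, each of 5 numbers parted by spaces: the gripper's target within -1 to 1 (shut at 1, half-way at 0, fully open at -1), then the shift along the world's x, y, z normalised to -1 to 1, where 1 is 200 mm, then the turn about the world's z normalised to -1 to 1, where 1 is pi rad. In form: grip dx dy dz spin; .... A call has 1 to 12 rows; each row is the pose to reach, as a shift and turn from the pose commanded when the call began, turning the shorter way round; what a row does not reach only later rows make up. A row lasts 1/10 s, in which the tool goes at most 50 mm and 8.59 degrees, less where a joint would pass 70% of its speed; a pose out of reach is approached as far as the arm can. A call with a number of a shift or a turn outside -1 to 1 is refused whole. A call with a gripper value outside its range is refused whole. The fingers move at their own pace and stop on an object; FORCE is the grip in N (left out, the last holds). Time passes only in rows, so rows that repeat a pose let the fingers close. It gives the time, the measured TCP pose, the force and the opening at its end, in the units of the state.
- read_state(): the state, without advancing time (a new reading comes with each control period).
- snapshot(name): name is "scene" or "top" or "wrist"; returns a dict with "color" (384x512x3 uint8, red, green, blue), "depth" (384x512 float32, mm along the optical axis (not along the pixel's ray), 0 where there is no reading), "fx", "fy", "cx", "cy" (pixels), "D" ([k1, k2, p1, p2, k3] as OpenCV has them; the pictures are not rectified), "origin" and "orientation" of the camera in the world. Camera axes: x right, y down, z forward; pixel columns grow to the right and rows downward; lengths in mm; the calibration is good to about 2 mm. A picture is of the moment at which its call begins.
- sign_off(): hands the job in, once; it reports no verdict.
Trained networks look in a picture, given as the dict that the camera call returned (one of the last four; its "shot" number tells which), for a name from the list of things; names that differ only in an ending like _2 or _b are one class to them, and where a whole thing is asked for, a point or a joint stands for the part that bears it (a point fixed in the world has none). Each returns a list of dicts, best first, with "confidence" (0 to 1); they miss things now and then, are a little off and sometimes report something else, mostly with a low value. They report only what shows in the picture. A call takes as long as a camera call. They do not tell look-alikes from the thing itself.
- recognise(thing, picture): "position" ([x, y, z] in mm, in world coordinates, good to about 4 mm: the middle of the surface that is visible of it).
- cut_out(thing, picture): "region" (384x512 bool, what is visible of it).
The state is a dict: "time_s": time; "qpos": joint angles; "joint_velocities": joint speeds; "effort": joint torques, N m; "eef_pos": TCP position; "ee_rot": TCP orientation; "ft_force": force on the tool from outside, world axes, zero at the start; "wrist_torque": the same for the moment, N m; "gripper_width": finger opening in mm.
Only numpy, scipy, OpenCV 4.12 (cv2) and the standard library are available. Lean on these libraries where they do the work, as an engineer would, in place of code of your own. Each camera call takes 0.05 s, during which the arm holds its last target.

TASK

The bit rail in the open bit case is empty; the full one lies on the steel plate behind the round tin and the square carton. Set the tin and the carton aside on the rubber mat, then swap the rails, so that the full one is seated in the bay of the case and the empty one lies where the full one was, and only when both rails are in place put the tin and the carton back, each on the spot where it stood. Keep the tin and the carton upright and leave the small amber jar alone.

Things in the scene. Friction and masses are not known exactly. Their poses are not given: they have to be found in the camera images.
- full_rail: the full bit rail: bare-aluminium bar 22 (x) x 120 (y) x 34 mm high, plain sides, eight steel bits (7 mm thick) standing 20 mm up out of the dark slot along its top; 0.12 kg. Origin: centre of its underside; z up. Starts on the plate's rear place. Grip it across its 22 mm near the middle, once the tin and carton are gone. Either way round will do.
- empty_rail: the empty bit rail: the same bar, 22 (x) x 120 (y) x 34 mm high, the dark slot (11 x 110 mm) along its top bare, no bits; 0.08 kg. Origin: centre of its underside; z up. Starts in the bay of the case and must come out before the full one can go in; the mat has room for it beside the tin and carton.
- tin: the round metal tin, 46 mm in diameter, 95 mm high, shut, 0.22 kg. Origin: centre of its underside; z up. It starts upright on one of the two cork pads of the plate (which one changes), and must come back to that spot.
- carton: the square cardboard carton, 46 x 46 x 85 mm high, sealed, 0.18 kg, sides square to the plate within a few degrees. Origin: centre of its underside; z up. It starts upright on the other cork pad and must come back to that spot.
- plate: fixed steel plate, top 12 mm high, x -85 to +70, y -100 to +100 mm from its origin, which lies at bench height under the middle of the rear place (cork strip 28 x 126 mm along y). +x away from the robot. Round cork pads, 66 mm across, at x -48, y +42 and -42 mm; wooden ledge at x 60 to 70, 21 mm above the plate. Gaps: rail to tin or carton 14 mm (no finger fits), tin to carton 38 mm.
- case: fixed black open bit case, 145 (x) x 180 (y) mm. Origin: at bench height under the middle of the bay, a recess 34 (x) x 132 (y) mm, floor 3 mm and flat rim 9 mm above the bench, for a rail along y (6 mm play each way; it stands 28 mm proud of the rim). The case spans x -35 to +110 mm; orange insert with bits, up to 27 mm high, from x +58; clear lid open flat beyond, 14 mm high.
- mat: fixed flat black rubber mat, 170 (x) x 190 (y) mm, 5 mm thick: the side area. Origin: its centre at bench height. Room, for example, for the tin and the carton at x = +40, y = +45 and -45 mm and for a rail along y at x = -50 mm.
- jar: small amber glass jar with a black cap, 52 mm across, 60 mm high, a bystander standing on the bench between the robot and the plate. Origin: centre of its underside.
Mind the look-alikes: they are no part of the job. Leave any green or pink look-alike of the tin alone.

How it is judged (in metres and radians):
On the way, in this order (a step that is already met when the one before it is completed fails the run):
1. the tin and the carton both stand upright on the rubber mat (x of tin in the frame of mat between -0.085 and 0.085 m and y of tin in the frame of mat between -0.095 and 0.095 m and z of tin in the frame of mat between 0 and 0.01 m and angle between each of tin, carton's own z axis and vertical below 0.15 rad and x of carton in the frame of mat between -0.085 and 0.085 m and y of carton in the frame of mat between -0.095 and 0.095 m and z of carton in the frame of mat between 0 and 0.01 m), for 0.2 s.
2. the full rail is seated in the bay and the empty rail lies in the rear place of the plate, while the tin and the carton still stand on the mat (all of step 1 and z of full_rail in the frame of case between 0 and 0.007 m and horizontal distance between full_rail and case below 0.012 m and angle between the y axis of full_rail and the y axis of case, either way round below 0.15 rad and angle between each of full_rail, empty_rail's own z axis and vertical below 0.1 rad and x of empty_rail in the frame of plate between -0.015 and 0.015 m and y of empty_rail in the frame of plate between -0.015 and 0.015 m and z of empty_rail in the frame of plate between 0.007 and 0.017 m and angle between the y axis of empty_rail and the y axis of plate, either way round below 0.2 rad), for 0.2 s.
At the end, for the whole second after the job is handed in: Full rail flat on the floor of the bay; empty rail flat on the rear place, within 15 mm along the plate's x and y and 0.2 rad of its y axis (either way round); tin and carton upright, each within 15 mm of where it started; all released and at rest (z of full_rail in the frame of case between 0 and 0.007 m and horizontal distance between full_rail and case below 0.012 m and angle between the y axis of full_rail and the y axis of case, either way round below 0.15 rad and angle between each of full_rail, empty_rail, tin, carton's own z axis and vertical below 0.1 rad and x of empty_rail in the frame of plate between -0.015 and 0.015 m and y of empty_rail in the frame of plate between -0.015 and 0.015 m and z of empty_rail in the frame of plate between 0.007 and 0.017 m and angle between the y axis of empty_rail and the y axis of plate, either way round below 0.2 rad and distance of each of tin, carton from where it was at the start of the episode below 0.015 m and linear speed of each of full_rail, empty_rail, tin, carton below 0.02 m/s); the robot touches nothing.
It fails at once if the tin or the carton is tipped by more than about 30 degrees (angle between any of tin, carton's own z axis and vertical above 0.52 rad).
It fails at once if the amber jar is moved by more than 30 mm (distance of jar from where it was at the start of the episode above 0.03 m).
It also fails if it takes over 152 s, if anything falls off the work surface, if the arm or the gripper's body presses on something with over 40 N, if the wrist force passes 120 N, or if a joint passes its speed limit or range.

## Working session

There is one attempt and no reset: what is moved stays moved. The work goes in short steps, Python scripts to look and compute and a shell command to move; the robot and the scene stay as the last step left them, time stands still between calls to the robot, and variables do not carry over. Pictures are saved under pics/ and viewed, and the job is handed in when it is done.

```bash
ls; mkdir -p pics; cat > h.py <<'E'
import numpy as np,cv2
from bench import *
from scipy.spatial.transform import Rotation as R
def save(s,n):
    cv2.imwrite('pics/'+n+'.png',s['color'][:,:,::-1])
E
python3 - <<'E'
from h import *
print(read_state(),grip_depth)
for n in ['scene','top','wrist']:
    s=snapshot(n);save(s,n+'0');print(n,s['origin'],s['orientation'],s['fx'],s['cx'],s['cy'],s['D'])
    np.savez(n+'0.npz',**{k:v for k,v in s.items()})
    for t in ['full_rail','empty_rail','tin','carton','plate','case','mat','jar']:
        print(t,[(np.round(d['position']).tolist(),round(d['confidence'],2)) for d in recognise(t,s)])
E
```

```text
pics
{'time_s': 0.0, 'qpos': array([-8.24532421e+01,  1.26776795e+01,  8.75263843e+01,  6.05452495e-04,
        7.99102226e+01, -7.22422736e+00]), 'joint_velocities': array([-0.0997383 , -0.04321157,  0.0222034 ,  0.0078119 , -0.06712163,
       -0.02917864]), 'effort': array([ 2.52973674e-03, -4.96896136e+01, -3.89385009e+01, -1.23921788e-05,
        1.11602369e-02,  6.71694060e-07]), 'eef_pos': array([ 159.274343  , -603.73158322,  230.16716658]), 'ee_rot': array([-1.79886696e+02, -1.49629778e-02,  1.47708638e+01]), 'ft_force': array([-0.46129178,  0.1465464 , -0.06334829]), 'wrist_torque': array([ 0.02563145,  0.03135966, -0.00041475]), 'gripper_width': 85.42441798277166} 18.700000000000003
scene [1292.73013307  409.40240423  792.96319018] [-132.26855534   -0.48020799  120.2717159 ] 418.80915681003563 253.00315416850205 201.80757466652045 [-0.15415714  0.          0.          0.          0.        ]
full_rail [([639.0, 22.0, 38.0], 0.63)]
empty_rail [([496.0, 277.0, 31.0], 0.75)]
tin [([595.0, -146.0, 65.0], 0.93), ([601.0, 52.0, 86.0], 0.81), ([452.0, -52.0, 67.0], 0.72), ([792.0
[... 514 characters left out ...]
]
empty_rail [([484.0, 274.0, 38.0], 0.66)]
tin [([768.0, 56.0, 96.0], 0.83), ([574.0, -158.0, 94.0], 0.58), ([577.0, 45.0, 108.0], 0.48), ([432.0, -56.0, 95.0], 0.47)]
carton [([590.0, -27.0, 95.0], 0.61), ([633.0, 11.0, 44.0], 0.33)]
plate [([656.0, 20.0, 15.0], 0.57)]
case [([578.0, 290.0, 13.0], 0.84), ([579.0, 46.0, 106.0], 0.21)]
mat [([446.0, -301.0, 7.0], 0.78)]
jar [([428.0, 41.0, 61.0], 0.71)]
wrist [ 229.19757247 -586.31678275  373.91230362] [ 1.63674737e+02  1.39797227e-02 -7.52188814e+01] 277.56848517224245 254.01823281763737 195.08287915943296 [-0.04078424  0.          0.          0.          0.        ]
full_rail []
empty_rail []
tin []
carton []
plate []
case []
mat []
jar []
```

View pics/top0.png

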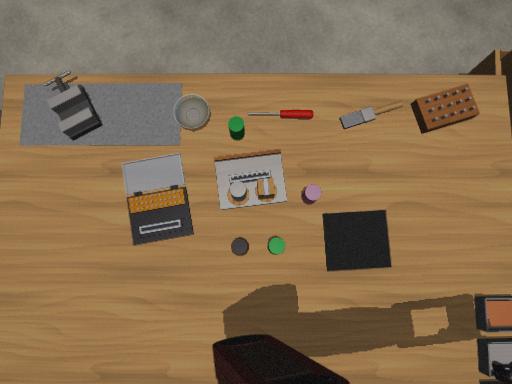

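View pics/scene0.png

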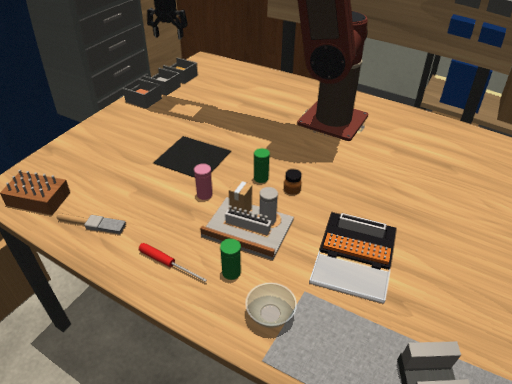

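```bash
python3 -m pendant '-1 0.5 0.8 0.2 -0.04;-1 0.5 0.8 0.2 -0.04;-1 0.5 0.8 0.2 -0.04;-1 0.5 0.8 0.2 -0.04;-1 0.5 0.8 0.2 -0.04' 
python3 -m pendant '-1 0.5 0.8 0.2 -0.042;-1 0.5 0.8 0.2 -0.042;-1 0.5 0.8 0.2 -0.042;-1 0.5 0.8 0.2 -0.042;-1 0.5 0.8 0.2 -0.042' 
python3 -m pendant '-1 0.5 0.8 0.1 0;-1 0.5 0.8 0.1 0;-1 0.5 0.8 0.1 0;-1 0.5 0.8 0.1 0;-1 0.5 0.8 0.1 0' 
python3 -m pendant '-1 0.5 0.7 0 0;-1 0.5 0.7 0 0;-1 0.5 0.7 0 0;-1 0.5 0.7 0 0;-1 0.5 0.7 0 0;-1 0.5 0.7 0 0;-1 0.5 0.7 0 0;-1 0.5 0.7 0 0' 
python3 - <<'E'
from h import *
s=snapshot('wrist');save(s,'w1');print(s['origin'],s['orientation']);st=read_state();print(st['eef_pos'],st['ee_rot'],st['time_s'])
np.savez('w1.npz',**s)
for t in ['full_rail','empty_rail','tin','carton','plate','case','mat','jar']:
        print(t,[(np.round(d['position']).tolist(),round(d['confidence'],2)) for d in recognise(t,s)])
E
```

```text
time_s: 1.85
eef_pos: [262.1, -441.4, 273.3]
ee_rot: [179.9, -0.1, 7.8]
ft_force: [0.1, -1.3, 0.2]
gripper_width: 85.5
time_s: 2.35
eef_pos: [361.8, -281.6, 313.1]
ee_rot: [179.9, -0.2, 0.3]
ft_force: [-1.1, -0.3, 0.6]
gripper_width: 85.4
time_s: 2.85
eef_pos: [461.1, -121.9, 331.6]
ee_rot: [-180.0, -0.1, 0.3]
ft_force: [-0.4, -1.2, 0.3]
gripper_width: 85.5
time_s: 3.65
eef_pos: [559.0, 14.0, 331.4]
ee_rot: [180.0, -0.0, -0.1]
ft_force: [-0.3, -0.8, -0.0]
gripper_width: 85.5
[631.18145733  13.79692422 473.98890072] [ 1.63677169e+02 -1.68725114e-02 -9.00977870e+01]
[559.04679676  14.25769174 331.51005674] [ 1.79983233e+02 -1.92358676e-02 -9.90537833e-02] 3.7
full_rail [([635.0, 15.0, 49.0], 0.65)]
empty_rail [([492.0, 270.0, 39.0], 0.96)]
tin [([587.0, -146.0, 92.0], 0.9), ([764.0, 52.0, 66.0], 0.86), ([591.0, 48.0, 106.0], 0.84), ([445.0, -52.0, 96.0], 0.63), ([461.0, -296.0, 4.0], 0.48)]
carton [([599.0, -27.0, 103.0], 0.6)]
plate [([663.0, 11.0, 12.0], 0.98), ([635.0, 17.0, 48.0], 0.59)]
case [([599.0, 291.0, 13.0], 0.9)]
mat [([461.0, -302.0, 3.0], 0.94)]
jar [([445.0, 46.0, 56.0], 0.96), ([598.0, 292.0, 14.0], 0.61)]
```

View pics/w1.png

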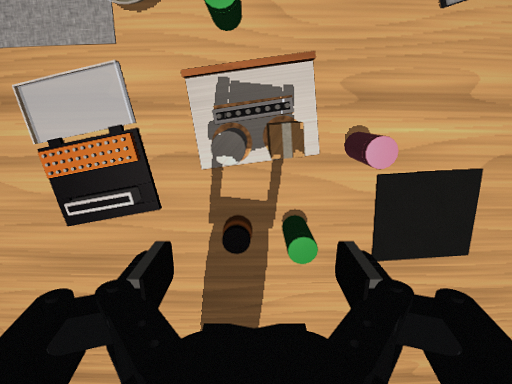

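```bash
cat >> h.py <<'E'
def cloud(s):
    h,w=s['depth'].shape
    u,v=np.meshgrid(np.arange(w),np.arange(h))
    K=np.array([[s['fx'],0,s['cx']],[0,s['fy'],s['cy']],[0,0,1]],float)
    p=cv2.undistortPoints(np.stack([u.ravel(),v.ravel()],1).astype(np.float64)[:,None],K,np.array(s['D'],float))[:,0]
    d=s['depth'].ravel().astype(float)
    P=np.stack([p[:,0]*d,p[:,1]*d,d],1)
    W=P@R.from_euler('xyz',s['orientation'],degrees=True).as_matrix().T+np.array(s['origin'])
    W[d<=0]=np.nan
    return W.reshape(h,w,3)
def ortho(s,x0,x1,y0,y1,z,sc=2):
    """rows: x from x1 down to x0 ; cols: y from y1 (left) to y0"""
    K=np.array([[s['fx'],0,s['cx']],[0,s['fy'],s['cy']],[0,0,1]],float)
    xs=np.arange(x1,x0,-1/sc);ys=np.arange(y1,y0,-1/sc)
    X,Y=np.meshgrid(xs,ys,indexing='ij')
    P=np.stack([X.ravel(),Y.ravel(),np.full(X.size,float(z))],1)
    M=R.from_euler('xyz',s['orientation'],degrees=True).as_matrix()
    C=(P-np.array(s['origin']))@M
    q,_=cv2.projectPoints(C[:,None],np.zeros(3),np.zeros(3),K,np.array(s['D'],float))
    q=q.reshape(X.shape+(2,)).astype(np.float32)
    return cv2.remap(s['color'],q[...,0],q[...,1],cv2.INTER_LINEAR)
def rect(pts):
    r=cv2.minAreaRect(pts.astype(np.float32));return r
E
python3 - <<'E'
from h import *
for f in ['w1.npz','top0.npz','scene0.npz']:
    s=dict(np.load(f,allow_pickle=True));W=cloud(s);x,y,z=W[...,0],W[...,1],W[...,2]
    c=s['color'].astype(int)
    print(f)
    def reg(n,x0,x1,y0,y1,z0,z1):
        m=(x>x0)&(x<x1)&(y>y0)&(y<y1)&(z>z0)&(z<z1)
        P=W[m]
        if len(P)<5: print(n,len(P));return
        print(n,len(P),'mean',P.mean(0).round(1),'rect',[np.round(a,1) for a in rect(P[:,:2])],'circ',np.round(cv2.minEnclosingCircle(P[:,:2].astype(np.float32))[0],1),'zmed',np.median(P[:,2]).round(1))
    reg('tin',550,640,10,90,100,115)
    reg('carton',550,640,-70,5,90,104)
    reg('plate',520,740,-120,140,8,17)
    reg('ledge',650,740,-120,140,22,38)
    reg('railtop',600,670,-70,100,40,50)
    reg('bits',600,670,-70,100,55,75)
    reg('case rim+',440,700,170,400,6,17)
    reg('empty top',440,540,190,360,32,43)
    reg('mat',340,580,-420,-180,3,9)
    reg('jar',400,480,10,90,54,66)
    reg('pink',540,620,-190,-110,85,105)
    reg('green',400,480,-90,-20,85,105)
    reg('bench',700,760,120,250,-10,10)
s=dict(np.load('w1.npz',allow_pickle=True))
o=ortho(s,520,740,-110,140,12,3);cv2.imwrite('pics/o_plate.png',o[:,:,::-1])
o=ortho(s,420,700,170,400,9,3);cv2.imwrite('pics/o_case.png',cv2.resize(o,None,fx=.7,fy=.7)[:,:,::-1])
E
```

```text
w1.npz
tin 963 mean [588.4  47.5 107.1] rect [array([587.9,  48. ]), array([44.8, 44.7]), np.float64(89.5)] circ [587.9  47.7] zmed 107.1
carton 1199 mean [597.2 -29.4  97.2] rect [array([596.7, -29.5]), array([46.6, 46.2]), np.float64(4.4)] circ [597.1 -29.3] zmed 97.2
plate 7945 mean [641.9  15.2  12.1] rect [array([626.3,  13.1]), array([146. , 200.4]), np.float64(7.6)] circ [626.8  13.2] zmed 12.1
ledge 1180 mean [702.8  22.6  32.1] rect [array([703.2,  23.5]), array([ 11.3, 200.2]), np.float64(7.6)] circ [705.6  23.8] zmed 32.7
railtop 1070 mean [636.   15.2  46.1] rect [array([622.8,  13.5]), array([ 49.7, 119.7]), np.float64(8.6)] circ [629.2  14.4] zmed 46.1
bits 217 mean [631.9  13.7  65.4] rect [array([621.9,  13.2]), array([ 35.8, 103.3]), np.float64(9.0)] circ [624.6  13.5] zmed 65.9
case rim+ 5153 mean [538.7 281.7   9.6] rect [array([575.6, 292.9]), array([250.2, 181.5]), np.float64(10.2)] circ [575.2 291.7] zmed 9.3
empty top 867 mean [489.6 274.3  37.1] rect [array([488.7, 275.5]), array([ 22.6, 121.5]), np.float64(9.6)] circ [489.9 275.7] zmed 37.2
mat 8590 mean [ 45
[... 3493 characters left out ...]
] zmed 36.4
mat 1050 mean [ 449.1 -292.     4.7] rect [array([ 449.6, -298.9]), array([221.9, 232.1]), np.float64(78.3)] circ [ 448.7 -284.2] zmed 4.5
jar 149 mean [433.4  44.4  59.5] rect [array([432.3,  42.9]), array([45.5, 45.1]), np.float64(53.3)] circ [432.1  42.6] zmed 59.7
pink 181 mean [ 582.8 -158.    93.6] rect [array([ 579.9, -159.5]), array([44.5, 45.8]), np.float64(53.3)] circ [ 579.3 -159.1] zmed 94.3
green 152 mean [435.9 -57.3  93.4] rect [array([432.2, -59.5]), array([47.7, 40.2]), np.float64(29.4)] circ [431.8 -58.8] zmed 94.4
bench 1030 mean [ 7.289e+02  1.858e+02 -6.000e-01] rect [array([729.9, 184.9]), array([129.5,  59.4]), np.float64(89.7)] circ [730.4 184.5] zmed -0.8
```

View pics/o_plate.png

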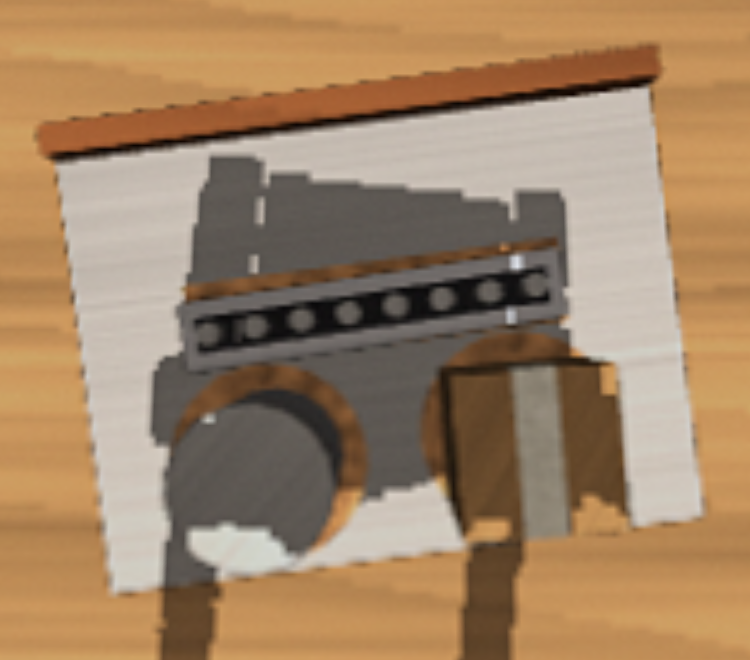

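View pics/o_case.png

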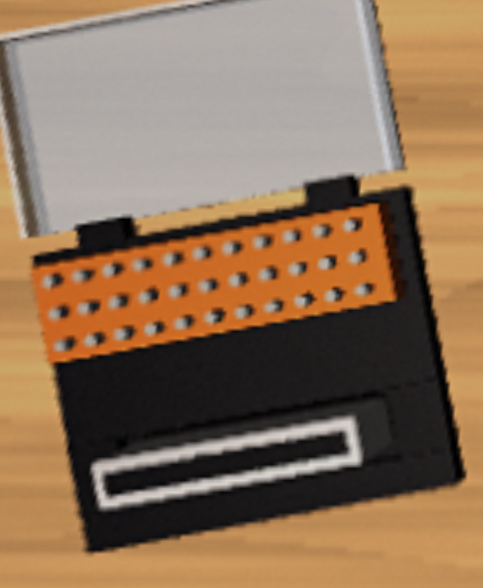

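```bash
python3 -m pendant '-0.5 0.143 0.16 -0.2 0.0417;-0.5 0.143 0.16 -0.4 0.0417;-0.5 0.143 0.16 -0.6 0.0417;-0.5 0.143 0.16 -0.855 0.0417;-0.5 0.143 0.16 -0.855 0.0417;-0.5 0.143 0.16 -0.855 0.0417;-0.5 0.143 0.16 -0.855 0.0417;-0.5 0.143 0.16 -0.855 0.0417;-0.5 0.143 0.16 -0.855 0.0417' 40
python3 - <<'E'
from h import *
s=snapshot('wrist');save(s,'w2');np.savez('w2.npz',**s)
W=cloud(s);x,y,z=W[...,0],W[...,1],W[...,2]
def reg(n,x0,x1,y0,y1,z0,z1):
        m=(x>x0)&(x<x1)&(y>y0)&(y<y1)&(z>z0)&(z<z1)
        P=W[m]
        if len(P)<5: print(n,len(P));return
        print(n,len(P),'mean',P.mean(0).round(1),'rect',[np.round(a,1) for a in rect(P[:,:2])],'circ',np.round(cv2.minEnclosingCircle(P[:,:2].astype(np.float32))[0],1),'zmed',np.median(P[:,2]).round(1))
reg('tin',550,640,10,90,104,110)
reg('carton',550,640,-70,5,94,100)
reg('railtop',615,670,-70,100,42,50)
print(read_state()['eef_pos'])
E
```

```text
time_s: 5.0
eef_pos: [589.5, 47.5, 163.0]
ee_rot: [180.0, -0.2, 7.5]
ft_force: [1.4, 0.4, -0.2]
gripper_width: 64.2
tin 2654 mean [589.3  48.2 107.1] rect [array([588.8,  48.2]), array([44.8, 45.5]), np.float64(63.4)] circ [588.  48.] zmed 107.1
carton 3070 mean [598.2 -29.1  97.1] rect [array([597.1, -29.6]), array([46.2, 46.7]), np.float64(4.9)] circ [597.2 -29.9] zmed 97.1
railtop 2497 mean [636.3  16.5  46.1] rect [array([630.4,  13.5]), array([ 35.6, 122.3]), np.float64(8.1)] circ [629.5  13.2] zmed 46.2
[589.12349194  47.56598082 162.46022572]
```

View pics/w2.png

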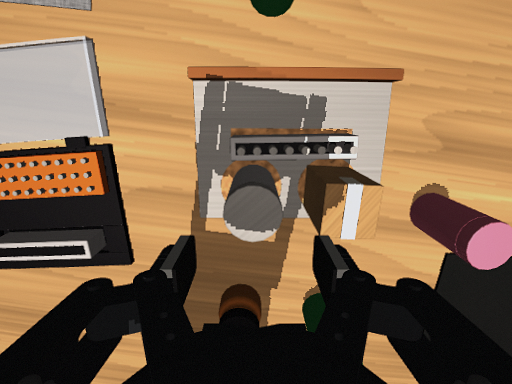

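```bash
python3 -m pendant '-0.5 0.002 0.002 -0.2 0;-0.5 0.002 0.002 -0.4 0;-0.5 0.002 0.002 -0.55 0;-0.5 0.002 0.002 -0.55 0;-0.5 0.002 0.002 -0.55 0;-0.5 0.002 0.002 -0.55 0' 40
python3 -m pendant '0.6 0 0 0 0;0.6 0 0 0 0;0.6 0 0 0 0;0.6 0 0 0 0;0.6 0 0 0 0;0.6 0 0 0 0;0.6 0 0 0 0;0.6 0 0 0 0' 40
python3 - <<'E'
from h import *
s=snapshot('wrist');save(s,'w3');st=read_state();print(st['gripper_width'],st['eef_pos'],st['ee_rot'])
E
```

```text
time_s: 5.65
eef_pos: [588.8, 48.0, 51.0]
ee_rot: [180.0, -0.1, 7.5]
ft_force: [-0.7, -0.4, -0.6]
gripper_width: 64.2
time_s: 6.45
eef_pos: [588.9, 48.2, 51.2]
ee_rot: [-180.0, -0.1, 7.5]
ft_force: [-0.8, 0.8, 5.4]
gripper_width: 44.0
44.377260212856505 [588.79666589  48.18750437  51.11009854] [ 1.79998030e+02 -5.78916605e-02  7.52231694e+00]
```

View pics/w3.png

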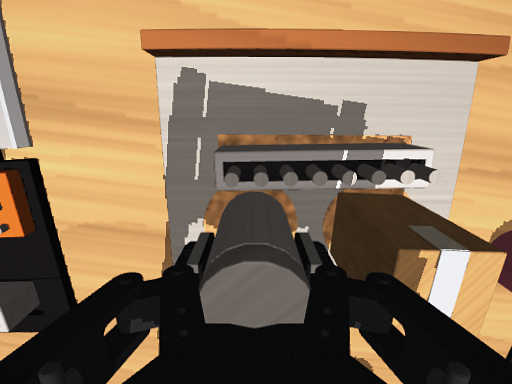

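```bash
python3 -m pendant '0.6 0 0 0.2 0;0.6 0 0 0.45 0;0.6 0 0 0.7 0;0.6 0 0 0.75 0;0.6 0 0 0.75 0' 40
python3 -m pendant '0.6 -0.1 -0.2 0 0;0.6 -0.2 -0.4 0 0;0.6 -0.237 -0.6 0 0;0.6 -0.237 -0.75 0 0;0.6 -0.237 -0.75 0 0'
python3 -m pendant '0.6 -0.1 -0.2 0 0;0.6 -0.2 -0.4 0 0;0.6 -0.237 -0.6 0 0;0.6 -0.237 -0.746 0 0;0.6 -0.237 -0.746 0 0;0.6 -0.237 -0.746 -0.2 0;0.6 -0.237 -0.746 -0.4 0;0.6 -0.237 -0.746 -0.6 0;0.6 -0.237 -0.746 -0.7 0;0.6 -0.237 -0.746 -0.7 0;0.6 -0.237 -0.746 -0.7 0'
python3 - <<'E'
from h import *
s=snapshot('wrist');save(s,'w4')
E
```

```text
time_s: 7.0
eef_pos: [589.8, 47.9, 202.8]
ee_rot: [179.9, -0.3, 7.5]
ft_force: [-0.8, -0.0, -1.9]
gripper_width: 44.3
time_s: 7.5
eef_pos: [538.8, -105.0, 196.9]
ee_rot: [-180.0, 0.3, 7.3]
ft_force: [0.2, 0.2, -1.4]
gripper_width: 44.3
time_s: 8.6
eef_pos: [493.0, -249.7, 59.2]
ee_rot: [-179.9, 0.1, 7.6]
ft_force: [0.1, 0.0, -1.3]
gripper_width: 44.3
```

View pics/w4.png

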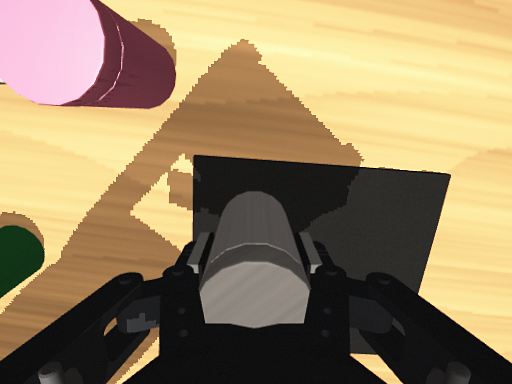

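```bash
python3 -m pendant '0.6 0 0 -0.05 0;0.6 0 0 -0.075 0;0.6 0 0 -0.083 0;0.6 0 0 -0.083 0;0.6 0 0 -0.083 0;0.6 0 0 -0.083 0' 

```

```text
time_s: 9.25
eef_pos: [493.7, -251.2, 44.1]
ee_rot: [180.0, -0.0, 7.5]
ft_force: [-1.3, 0.8, 2.0]
gripper_width: 44.0
```

```bash
python3 -m pendant '-0.5 0 0 0 0;-0.5 0 0 0 0;-0.5 0 0 0 0;-0.5 0 0 0 0;-0.5 0 0 0.1 0;-0.5 0 0 0.3 0;-0.5 0 0 0.5 0;-0.5 0 0 0.75 0;-0.5 0 0 0.78 0;-0.5 0 0 0.78 0' 
python3 - <<'E'
from h import *
s=snapshot('wrist');save(s,'w5');np.savez('w5.npz',**s)
W=cloud(s);x,y,z=W[...,0],W[...,1],W[...,2]
def reg(n,x0,x1,y0,y1,z0,z1):
        m=(x>x0)&(x<x1)&(y>y0)&(y<y1)&(z>z0)&(z<z1)
        P=W[m]
        if len(P)<5: print(n,len(P));return
        print(n,len(P),'mean',P.mean(0).round(1),'rect',[np.round(a,1) for a in rect(P[:,:2])],'circ',np.round(cv2.minEnclosingCircle(P[:,:2].astype(np.float32))[0],1),'zmed',np.median(P[:,2]).round(1))
reg('tin',450,540,-300,-210,95,104)
reg('mat',340,580,-420,-180,4,6.5)
E
```

```text
time_s: 10.25
eef_pos: [494.9, -252.1, 202.4]
ee_rot: [179.8, -0.2, 7.5]
ft_force: [0.9, 0.7, -0.9]
gripper_width: 64.0
tin 1868 mean [ 494.2 -251.5  100. ] rect [array([ 493.5, -251.4]), array([45.4, 45.2]), np.float64(75.3)] circ [ 493.3 -251.6] zmed 100.1
mat 12951 mean [ 459.8 -301.3    5.2] rect [array([ 475.9, -290.8]), array([218.3, 206.7]), np.float64(3.3)] circ [ 482.4 -285.4] zmed 5.2
```

View pics/w5.png

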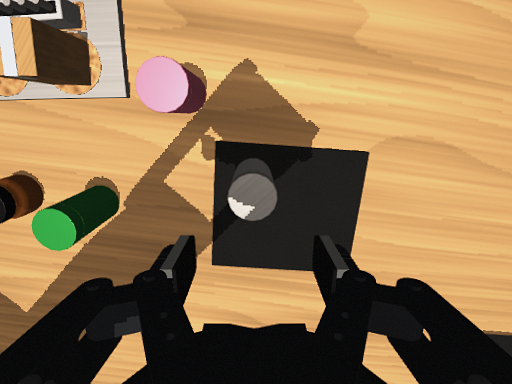

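```bash
python3 -m pendant '-0.5 0.1 0.2 0 -0.0156;-0.5 0.2 0.4 0 -0.0156;-0.5 0.25 0.55 0 -0.0156;-0.5 0.25 0.55 0 -0.0156' 
python3 -m pendant '-0.5 0.1 0.2 0 0;-0.5 0.2 0.4 0 0;-0.5 0.268 0.558 0 0;-0.5 0.268 0.558 0 0;-0.5 0.268 0.558 -0.2 0;-0.5 0.268 0.558 -0.2 0;-0.5 0.268 0.558 -0.2 0'
python3 - <<'E'
from h import *
s=snapshot('wrist');save(s,'w6')
W=cloud(s);x,y,z=W[...,0],W[...,1],W[...,2]
m=(x>550)&(x<640)&(y>-75)&(y<5)&(z>94)&(z<100);P=W[m]
print(rect(P[:,:2]),read_state()['eef_pos'])
E
```

```text
time_s: 10.7
eef_pos: [543.1, -137.1, 196.8]
ee_rot: [-179.8, 0.2, 4.9]
ft_force: [-0.7, -0.9, 0.1]
gripper_width: 64.1
time_s: 11.4
eef_pos: [595.2, -30.3, 157.6]
ee_rot: [-179.9, 0.3, 4.7]
ft_force: [0.8, -0.3, 0.6]
gripper_width: 64.1
((596.7005004882812, -30.638486862182617), (47.29304504394531, 46.119667053222656), 5.1727166175842285) [596.49582207 -30.46629304 159.41736056]
```

View pics/w6.png

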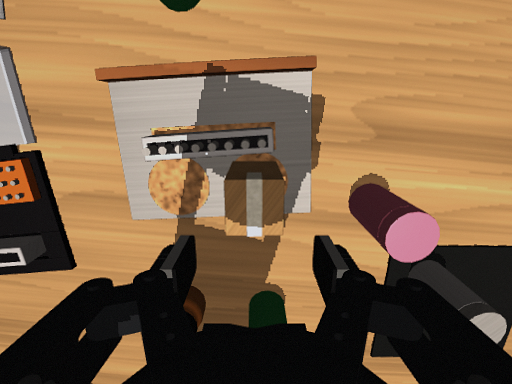

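```bash
python3 -m pendant '-0.5 0 -0.003 -0.2 0;-0.5 0 -0.003 -0.4 0;-0.5 0 -0.003 -0.573 0;-0.5 0 -0.003 -0.573 0;-0.5 0 -0.003 -0.573 0;-0.5 0 -0.003 -0.573 0;0.6 0 -0.003 -0.573 0;0.6 0 -0.003 -0.573 0;0.6 0 -0.003 -0.573 0;0.6 0 -0.003 -0.573 0;0.6 0 -0.003 -0.573 0;0.6 0 -0.003 -0.573 0' 40
python3 -m pendant '0.6 0 0 0 0;0.6 0 0 0.2 0;0.6 0 0 0.45 0;0.6 0 0 0.7 0;0.6 0 0 0.75 0;0.6 0 0 0.75 0' 40

```

```text
time_s: 12.65
eef_pos: [599.3, -30.5, 48.1]
ee_rot: [179.9, -0.3, 4.7]
ft_force: [-0.9, 0.4, 7.7]
gripper_width: 45.7
time_s: 13.25
eef_pos: [598.9, -30.4, 198.7]
ee_rot: [179.9, -0.4, 4.7]
ft_force: [-0.6, 0.2, -3.1]
gripper_width: 45.6
```

```bash
python3 -m pendant '0.6 -0.08 -0.2 0 0;0.6 -0.16 -0.4 0 0;0.6 -0.24 -0.6 0 0;0.6 -0.245 -0.78 0 0;0.6 -0.245 -0.78 0 0'
python3 -m pendant '0.6 -0.08 -0.2 0 0;0.6 -0.16 -0.4 0 0;0.6 -0.24 -0.6 0 0;0.6 -0.245 -0.775 0 0;0.6 -0.245 -0.775 0 0;0.6 -0.245 -0.775 -0.2 0;0.6 -0.245 -0.775 -0.4 0;0.6 -0.245 -0.775 -0.6 0;0.6 -0.245 -0.775 -0.7 0;0.6 -0.245 -0.775 -0.7 0;0.6 -0.245 -0.775 -0.7 0'
python3 - <<'E'
from h import *
s=snapshot('wrist');save(s,'w7')
E
```

```text
time_s: 13.75
eef_pos: [545.9, -189.7, 192.2]
ee_rot: [-180.0, 0.2, 4.5]
ft_force: [-0.2, 0.6, -2.1]
gripper_width: 45.4
time_s: 14.85
eef_pos: [498.8, -339.7, 54.0]
ee_rot: [-179.9, 0.1, 4.7]
ft_force: [0.3, -0.1, -1.1]
gripper_width: 45.7
```

View pics/w7.png

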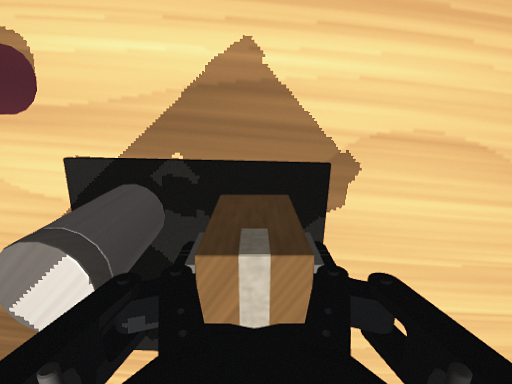

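```bash
python3 -m pendant '0.6 0 0 -0.05 0;0.6 0 0 -0.06 0;0.6 0 0 -0.06 0;0.6 0 0 -0.06 0;0.6 0 0 -0.06 0' 
```

```text
time_s: 15.4
eef_pos: [499.4, -341.4, 43.6]
ee_rot: [180.0, -0.0, 4.7]
ft_force: [1.6, 0.2, -2.6]
gripper_width: 45.8
```

```bash
python3 -m pendant '0.6 0 0 -0.01 0;0.6 0 0 -0.018 0;0.6 0 0 -0.018 0;0.6 0 0 -0.018 0;0.6 0 0 -0.018 0' 
```

```text
time_s: 15.9
eef_pos: [499.5, -341.5, 41.1]
ee_rot: [180.0, -0.0, 4.7]
ft_force: [-3.0, 1.6, 8.3]
gripper_width: 45.3
```

```bash
python3 -m pendant '-0.5 0 0 0 0;-0.5 0 0 0 0;-0.5 0 0 0 0;-0.5 0 0 0 0;-0.5 0 0 0.1 0;-0.5 0 0 0.3 0;-0.5 0 0 0.5 0;-0.5 0 0 0.75 0;-0.5 0 0 0.8 0;-0.5 0 0 0.8 0' 
python3 - <<'E'
from h import *
s=snapshot('wrist');save(s,'w8')
W=cloud(s);x,y,z=W[...,0],W[...,1],W[...,2]
for b in [(450,540,-300,-210,96,104),(450,550,-390,-300,86,94)]:
  m=(x>b[0])&(x<b[1])&(y>b[2])&(y<b[3])&(z>b[4])&(z<b[5]);P=W[m]
  print(len(P),rect(P[:,:2]),np.median(P[:,2]))
E
python3 -m pendant '-0.5 0 0.2 0 0.05;-0.5 0 0.4 0 0.1;-0.5 0 0.6 0 0.14;-0.5 0 0.8 0 0.19;-0.5 0 1 0 0.24;-0.5 0 1 0 0.26' 
```

```text
time_s: 16.9
eef_pos: [500.6, -342.4, 202.8]
ee_rot: [179.7, -0.2, 4.7]
ft_force: [-0.3, 0.0, 0.9]
gripper_width: 64.3
1863 ((493.807373046875, -251.7950439453125), (45.57196807861328, 44.98847579956055), 84.69609069824219) 100.05902492128507
2213 ((497.09112548828125, -342.4851379394531), (46.6500358581543, 46.240234375), 5.729920864105225) 90.27845809324688
time_s: 17.55
eef_pos: [497.3, -136.1, 196.1]
ee_rot: [-179.6, -0.0, 52.0]
ft_force: [-0.8, -1.0, -0.6]
gripper_width: 63.9
```

View pics/w8.png

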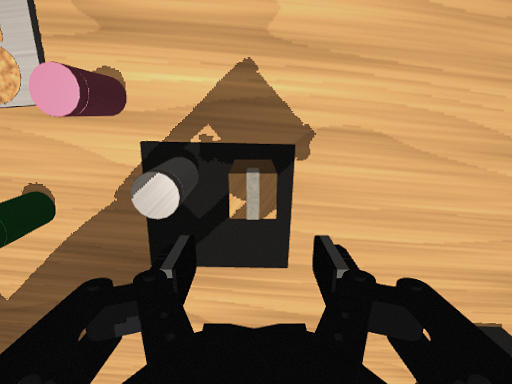

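```bash
python3 -m pendant '-0.5 0 0.2 0 0.05;-0.5 0 0.4 0 0.1;-0.5 0 0.6 0 0.14;-0.5 0 0.8 0 0.19;-0.5 0 1 0 0.24;-0.5 0 1 0 0.27' 
python3 -m pendant '-0.5 -0.05 0.2 0 0;-0.5 -0.05 0.4 0 0;-0.5 -0.05 0.6 0 0;-0.5 -0.05 0.8 0 0;-0.5 -0.05 1 -0.1 0;-0.5 -0.05 1 -0.1 0;-0.5 -0.05 1 -0.1 0;-0.5 -0.05 1 -0.1 0' 
python3 - <<'E'
from h import *
s=snapshot('wrist');save(s,'w9');np.savez('w9.npz',**s)
W=cloud(s);x,y,z=W[...,0],W[...,1],W[...,2]
for b in [(440,540,200,360,35,40),(440,700,170,400,7,11)]:
  m=(x>b[0])&(x<b[1])&(y>b[2])&(y<b[3])&(z>b[4])&(z<b[5]);P=W[m]
  print(len(P),rect(P[:,:2]),np.median(P[:,2]))
print(read_state()['eef_pos'],read_state()['ee_rot'])
o=ortho(s,430,600,170,380,9,3);cv2.imwrite('pics/o_case2.png',o[:,:,::-1])
E
```

```text
time_s: 18.15
eef_pos: [496.9, 63.2, 196.4]
ee_rot: [-179.7, -0.2, 100.7]
ft_force: [-0.2, -0.4, -0.3]
gripper_width: 64.2
time_s: 18.95
eef_pos: [488.5, 257.9, 178.1]
ee_rot: [-179.9, 0.1, 100.1]
ft_force: [0.7, -0.4, -0.4]
gripper_width: 64.2
2358 ((489.2142333984375, 275.75726318359375), (21.841703414916992, 118.75479888916016), 9.991188049316406) 37.201548121718076
10678 ((574.8535766601562, 292.57196044921875), (248.09759521484375, 180.62777709960938), 10.394454956054688) 9.04547256018435
[489.00892472 257.70326253 178.81071864] [-1.79929029e+02  3.36653083e-02  1.00044654e+02]
```

View pics/o_case2.png

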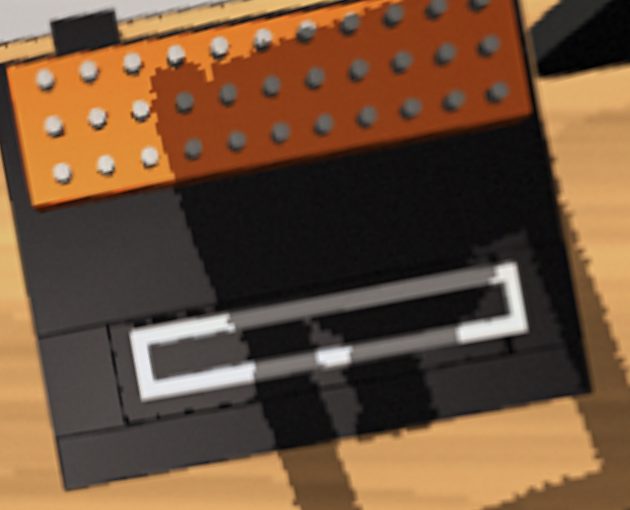

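View pics/w9.png

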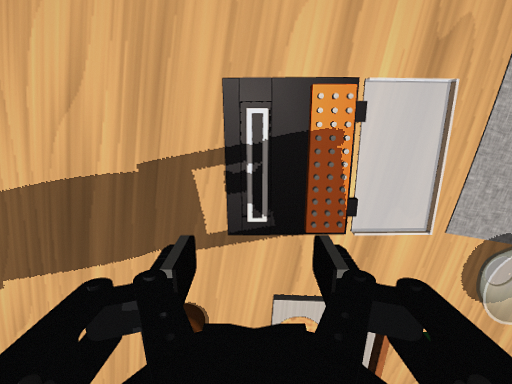

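```bash
python3 -m pendant '-0.2 0 0.0845 -0.2 0;-0.2 0 0.0845 -0.4 0;-0.2 0 0.0845 -0.6 0;-0.2 0 0.0845 -0.7 0;-0.2 0 0.0845 -0.7 0;-0.2 0 0.0845 -0.78 0;-0.2 0 0.0845 -0.8275 0;-0.2 0 0.0845 -0.8275 0;-0.2 0 0.0845 -0.8275 0' 
python3 -m pendant '0.8 0 0 0 0;0.8 0 0 0 0;0.8 0 0 0 0;0.8 0 0 0 0;0.8 0 0 0 0;0.8 0 0 0 0;0.8 0 0 0 0' 40
python3 - <<'E'
from h import *
s=snapshot('wrist');save(s,'w10')
E
```

```text
time_s: 19.9
eef_pos: [489.5, 275.8, 14.5]
ee_rot: [180.0, -0.0, 100.1]
ft_force: [0.5, 0.2, 0.7]
gripper_width: 51.1
time_s: 20.6
eef_pos: [489.9, 276.1, 14.9]
ee_rot: [179.9, -0.0, 100.1]
ft_force: [-1.5, 0.5, 5.1]
gripper_width: 21.1
```

View pics/w10.png

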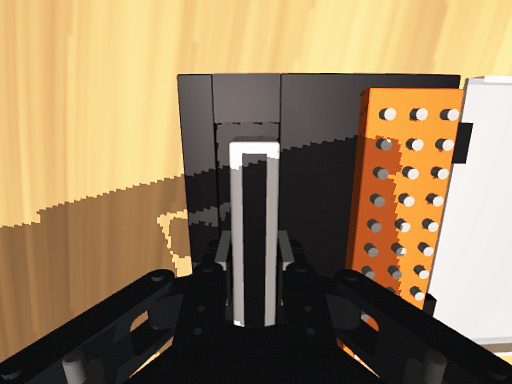

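```bash
python3 -m pendant '0.8 0 0 0.1 0;0.8 0 0 0.3 0;0.8 0 0 0.5 0;0.8 0 0 0.75 0;0.8 0 0 0.75 0' 
python3 -m pendant '0.8 -0.05 -0.2 0 0;0.8 -0.1 -0.4 0 0;0.8 -0.13 -0.6 0 0;0.8 -0.13 -0.7 0 0;0.8 -0.13 -0.7 0 0;0.8 -0.13 -0.7 0 0'
python3 - <<'E'
from h import *
s=snapshot('wrist');save(s,'w11');np.savez('w11.npz',**s)
W=cloud(s);x,y,z=W[...,0],W[...,1],W[...,2]
for b in [(440,540,190,360,1.5,5),(440,700,170,400,7,11)]:
  m=(x>b[0])&(x<b[1])&(y>b[2])&(y<b[3])&(z>b[4])&(z<b[5]);P=W[m]
  print(len(P),rect(P[:,:2]),np.median(P[:,2]),P.mean(0))
print(read_state()['eef_pos'],read_state()['ee_rot'],read_state()['gripper_width'])
o=ortho(s,430,600,170,380,9,3);cv2.imwrite('pics/o_case3.png',o[:,:,::-1])
E
```

```text
time_s: 21.15
eef_pos: [493.5, 277.6, 172.0]
ee_rot: [179.3, -0.1, 100.1]
ft_force: [0.8, 0.7, -1.1]
gripper_width: 21.1
time_s: 21.75
eef_pos: [463.0, 135.7, 163.6]
ee_rot: [-180.0, -0.0, 100.0]
ft_force: [-0.4, -0.2, -0.7]
gripper_width: 21.1
3916 ((473.8843078613281, 247.3491973876953), (83.3813247680664, 138.7664794921875), 15.926189422607422) 2.996928433537761 [488.26214496 267.03491291   3.01126832]
9741 ((579.5684814453125, 269.59228515625), (249.2578887939453, 131.96922302246094), 10.695108413696289) 8.960753662228967 [515.37788284 253.77980178   8.96616379]
[463.04137524 136.1904075  163.66158392] [-1.79982384e+02 -2.66084545e-02  1.00091801e+02] 20.950631492186115
```

View pics/o_case3.png

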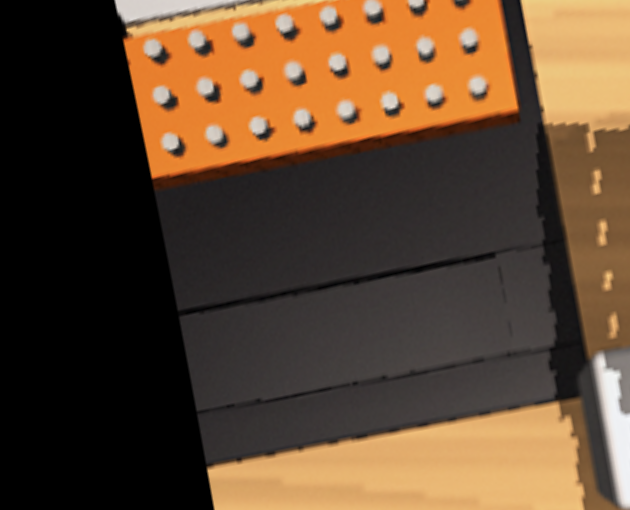

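View pics/w11.png

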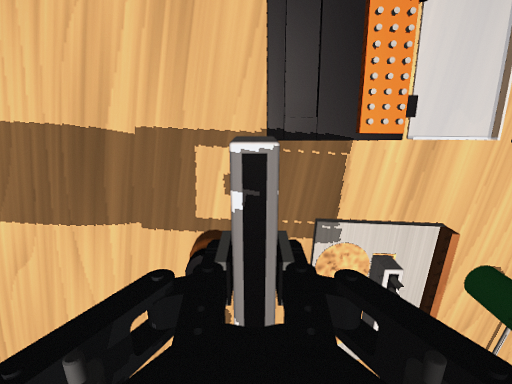

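```bash
python3 -m pendant '0.8 -0.02 -0.2 0 -0.01;0.8 -0.04 -0.4 0 -0.02;0.8 -0.06 -0.6 0 -0.037;0.8 -0.08 -0.8 0 -0.037;0.8 -0.1 -1 0 -0.037;0.8 -0.1 -1 0 -0.037' 
python3 -m pendant '0.8 -0.02 -0.2 0 0;0.8 -0.04 -0.4 0 0;0.8 -0.06 -0.6 0 0;0.8 -0.08 -0.8 0 0;0.8 -0.1 -1 0 0;0.8 -0.1 -1 0 0' 
python3 -m pendant '0.8 -0.05 -0.2 0 0;0.8 -0.075 -0.2 -0.2 0;0.8 -0.075 -0.2 -0.4 0;0.8 -0.075 -0.2 -0.5 0;0.8 -0.075 -0.2 -0.6 0;0.8 -0.075 -0.2 -0.6 0;0.8 -0.075 -0.2 -0.6 0' 
python3 - <<'E'
from h import *
s=snapshot('wrist');save(s,'w12')
for n in ['scene','top']:
  s=snapshot(n);save(s,n+'1');W=cloud(s);x,y,z=W[...,0],W[...,1],W[...,2]
  np.savez(n+'1.npz',**s)
  o=ortho(s,430,600,170,380,9,3);cv2.imwrite('pics/oc_%s.png'%n,o[:,:,::-1])
  for b in [(440,540,190,360,1.5,5)]:
    m=(x>b[0])&(x<b[1])&(y>b[2])&(y<b[3])&(z>b[4])&(z<b[5])
    n,l,st,c=cv2.connectedComponentsWithStats(m.astype(np.uint8))
    for i in range(1,n):
      if st[i,4]>100: P=W[l==i];print(len(P),rect(P[:,:2]),P.mean(0))
E
```

```text
time_s: 22.4
eef_pos: [443.3, -67.2, 164.1]
ee_rot: [180.0, 0.1, 93.3]
ft_force: [0.0, 1.0, -0.4]
gripper_width: 21.2
time_s: 23.0
eef_pos: [423.7, -267.2, 164.1]
ee_rot: [180.0, 0.1, 93.3]
ft_force: [0.6, 0.5, -0.7]
gripper_width: 21.3
time_s: 23.7
eef_pos: [408.8, -302.9, 43.9]
ee_rot: [-180.0, -0.1, 93.5]
ft_force: [-0.5, -0.5, -0.7]
gripper_width: 21.5
286 ((480.9644470214844, 276.29473876953125), (35.2243537902832, 131.6215057373047), 10.811227798461914) [481.12472349 277.59103289   3.07621006]
237 ((486.2686462402344, 279.93017578125), (33.923458099365234, 132.86558532714844), 10.736230850219727) [487.12806638 278.46668668   3.29228557]
```

View pics/w12.png

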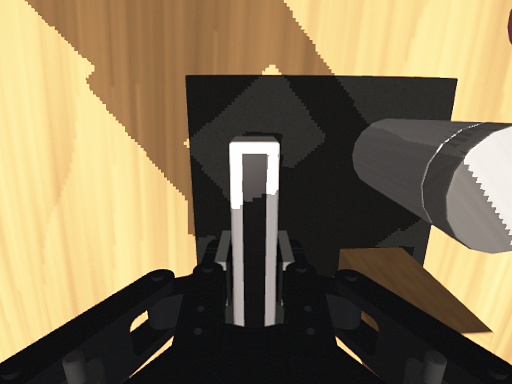

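View pics/oc_top.png

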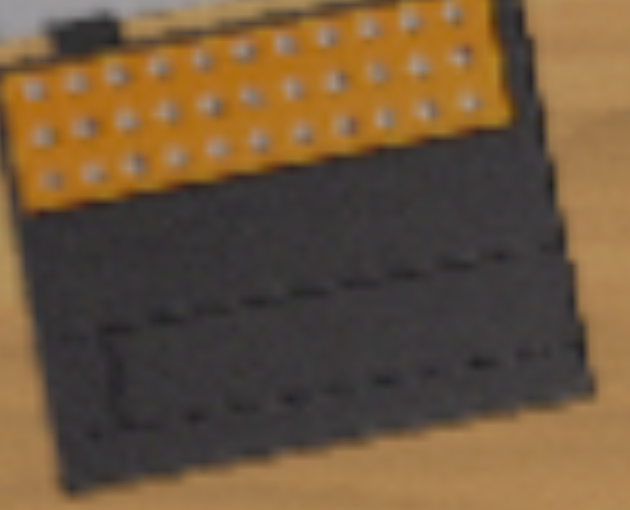

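```bash
python3 -m pendant '0.8 0 0 -0.08 0;0.8 0 0 -0.12 0;0.8 0 0 -0.135 0;0.8 0 0 -0.135 0;0.8 0 0 -0.135 0;0.8 0 0 -0.135 0'
```

```text
time_s: 24.45
eef_pos: [408.4, -304.5, 17.4]
ee_rot: [180.0, 0.0, 93.4]
ft_force: [-0.9, -0.6, -0.9]
gripper_width: 21.5
```

```bash
python3 -m pendant '0.8 0 0 -0.008 0;0.8 0 0 -0.008 0;0.8 0 0 -0.008 0;0.8 0 0 -0.008 0'
```

```text
time_s: 24.85
eef_pos: [408.5, -304.6, 16.9]
ee_rot: [180.0, 0.0, 93.5]
ft_force: [-3.2, 3.1, 11.8]
gripper_width: 21.4
```

```bash
python3 -m pendant '-0.2 0 0 0 0;-0.2 0 0 0 0;-0.2 0 0 0 0;-0.2 0 0 0.1 0;-0.2 0 0 0.3 0;-0.2 0 0 0.5 0;-0.2 0 0 0.7 0;-0.2 0 0 0.9 0;-0.2 0 0 0.9 0'
python3 - <<'E'
from h import *
s=snapshot('wrist');save(s,'w13')
W=cloud(s);x,y,z=W[...,0],W[...,1],W[...,2]
for b in [(370,450,-400,-230,37,41)]:
  m=(x>b[0])&(x<b[1])&(y>b[2])&(y<b[3])&(z>b[4])&(z<b[5]);P=W[m]
  print(len(P),rect(P[:,:2]),np.median(P[:,2]))
E
python3 -m pendant '-0.2 0.1 0.18 0 0.0256;-0.2 0.2 0.36 0 0.0256;-0.2 0.4 0.54 0 0.0256;-0.2 0.6 0.72 0 0.0256;-0.2 0.8 0.9 0 0.0256;-0.2 0.8 0.9 0 0.0256'
python3 -m pendant '-0.2 0.1 0.18 0 0;-0.2 0.2 0.36 0 0;-0.2 0.34 0.54 0 0;-0.2 0.34 0.6 0 0;-0.2 0.34 0.6 0 0;-0.2 0.34 0.6 0 0'
python3 - <<'E'
from h import *
s=snapshot('wrist');save(s,'w14');np.savez('w14.npz',**s)
W=cloud(s);x,y,z=W[...,0],W[...,1],W[...,2]
for b in [(610,670,-70,100,43,49),(520,740,-120,140,10,15),(650,740,-120,140,30,36)]:
  m=(x>b[0])&(x<b[1])&(y>b[2])&(y<b[3])&(z>b[4])&(z<b[5]);P=W[m]
  print(len(P),rect(P[:,:2]),np.median(P[:,2]))
print(read_state()['eef_pos'],read_state()['ee_rot'],read_state()['gripper_width'])
E
```

```text
time_s: 25.75
eef_pos: [411.0, -307.0, 202.1]
ee_rot: [179.6, 0.5, 93.4]
ft_force: [0.7, -0.6, -0.1]
gripper_width: 51.1
1998 ((409.7974548339844, -304.80914306640625), (21.977516174316406, 118.96585845947266), 3.5427474975585938) 39.23035624120814
time_s: 26.4
eef_pos: [569.9, -120.3, 193.3]
ee_rot: [-179.9, -0.1, 98.3]
ft_force: [-0.1, -0.9, 0.2]
gripper_width: 51.0
time_s: 27.0
eef_pos: [635.0, -5.1, 194.1]
ee_rot: [-179.9, 0.0, 98.1]
ft_force: [-0.7, -0.7, 0.5]
gripper_width: 51.0
1831 ((636.6832275390625, 15.654121398925781), (21.323698043823242, 119.76705169677734), 8.826064109802246) 46.17362909247748
18418 ((626.56396484375, 12.910148620605469), (145.57687377929688, 200.51992797851562), 7.203179836273193) 12.211830457120271
1583 ((702.415771484375, 30.347877502441406), (10.79788589477539, 184.75466918945312), 7.065029144287109) 32.931925726616555
[635.14966521  -5.59914765 194.6036163 ] [-1.79905124e+02  1.64239719e-02  9.80018440e+01] 51.39819428575634
```

View pics/w14.png

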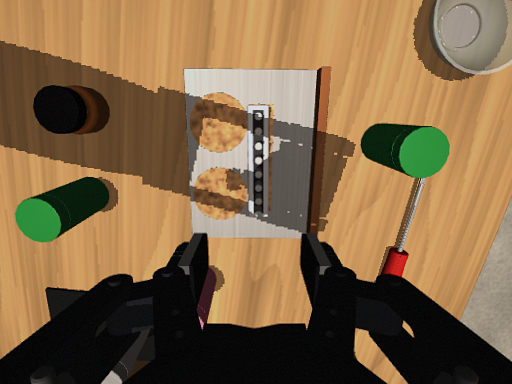

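View pics/w13.png

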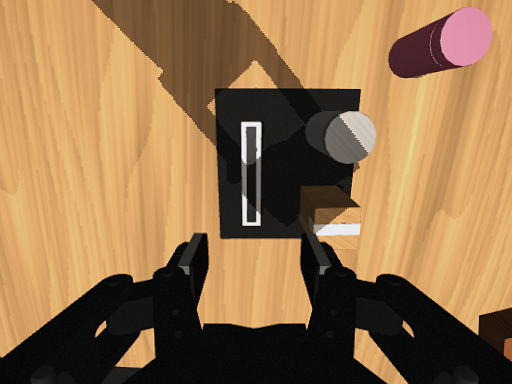

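```bash
python3 -m pendant '-0.2 0.0025 0.099 -0.2 0.0033;-0.2 0.0025 0.099 -0.4 0.0033;-0.2 0.0025 0.099 -0.6 0.0033;-0.2 0.0025 0.099 -0.7 0.0033;-0.2 0.0025 0.099 -0.75 0.0033;-0.2 0.0025 0.099 -0.8 0.0033;-0.2 0.0025 0.099 -0.862 0.0033;-0.2 0.0025 0.099 -0.862 0.0033;-0.2 0.0025 0.099 -0.862 0.0033' 
python3 -m pendant '0.8 0 0 0 0;0.8 0 0 0 0;0.8 0 0 0 0;0.8 0 0 0 0;0.8 0 0 0 0;0.8 0 0 0 0;0.8 0 0 0 0' 40
python3 - <<'E'
from h import *
s=snapshot('wrist');save(s,'w15')
E
```

```text
time_s: 27.95
eef_pos: [637.1, 15.4, 23.6]
ee_rot: [180.0, 0.0, 98.6]
ft_force: [0.5, -0.1, 0.9]
gripper_width: 51.1
time_s: 28.65
eef_pos: [637.5, 15.6, 24.2]
ee_rot: [179.9, 0.0, 98.7]
ft_force: [0.2, 0.7, 5.2]
gripper_width: 21.1
```

View pics/w15.png

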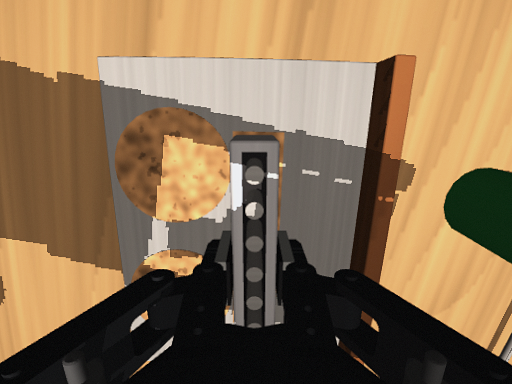

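```bash
python3 -m pendant '0.8 0 0 0.1 0;0.8 0 0 0.3 0;0.8 0 0 0.5 0;0.8 0 0 0.75 0;0.8 0 0 0.8 0;0.8 0 0 0.8 0' 
python3 -m pendant '0.8 -0.1 0.2 0 0.01;0.8 -0.2 0.4 0 0.01;0.8 -0.371 0.65 0 0.01;0.8 -0.371 0.65 0 0.01;0.8 -0.371 0.65 0 0.01' 
python3 -m pendant '0.8 -0.1 0.2 0 0;0.8 -0.2 0.4 0 0;0.8 -0.371 0.657 0 0;0.8 -0.371 0.657 0 0;0.8 -0.371 0.657 -0.2 0;0.8 -0.371 0.657 -0.4 0;0.8 -0.371 0.657 -0.5 0;0.8 -0.371 0.657 -0.5 0;0.8 -0.371 0.657 -0.5 0;0.8 -0.371 0.657 -0.5 0' 
python3 - <<'E'
from h import *
s=snapshot('wrist');save(s,'w16');np.savez('w16.npz',**s)
W=cloud(s);x,y,z=W[...,0],W[...,1],W[...,2]
print(read_state()['eef_pos'],read_state()['ee_rot'])
o=ortho(s,440,560,200,400,9,3);cv2.imwrite('pics/oc4.png',o[:,:,::-1])
E
```

```text
time_s: 29.3
eef_pos: [638.2, 15.4, 185.8]
ee_rot: [179.7, 0.1, 98.7]
ft_force: [0.4, 0.4, -0.2]
gripper_width: 21.2
time_s: 29.8
eef_pos: [559.9, 147.0, 180.1]
ee_rot: [-179.7, -0.0, 100.6]
ft_force: [1.6, -0.8, -0.9]
gripper_width: 21.2
time_s: 30.8
eef_pos: [490.1, 276.8, 84.6]
ee_rot: [179.8, -0.0, 100.4]
ft_force: [-0.5, -0.2, -1.6]
gripper_width: 21.1
[490.11005145 277.0190715   84.87968742] [ 1.79809655e+02 -2.76470977e-02  1.00412773e+02]
```

View pics/w16.png

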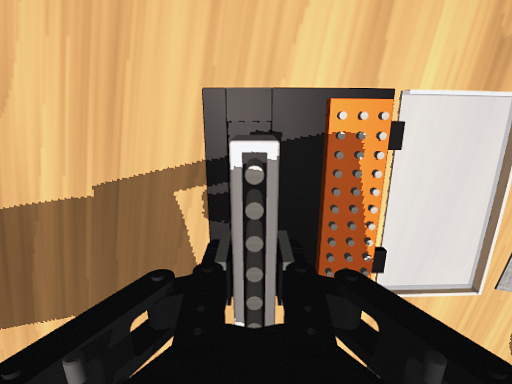

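View pics/oc4.png

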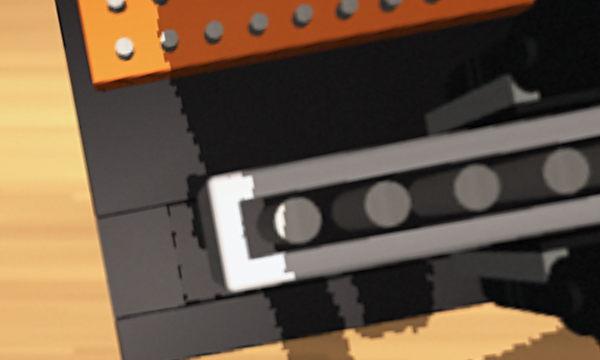

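```bash
python3 -m pendant '0.8 -0.0045 -0.005 -0.1 0;0.8 -0.0045 -0.005 -0.2 0;0.8 -0.0045 -0.005 -0.28 0;0.8 -0.0045 -0.005 -0.28 0;0.8 -0.0045 -0.005 -0.28 0;0.8 -0.0045 -0.005 -0.28 0' 
python3 - <<'E'
from h import *
s=snapshot('wrist');save(s,'w17')
o=ortho(s,440,560,200,400,9,3);cv2.imwrite('pics/oc5.png',o[:,:,::-1])
E
```

```text
time_s: 31.45
eef_pos: [488.5, 276.4, 28.3]
ee_rot: [179.9, -0.0, 100.5]
ft_force: [-0.1, 0.7, -0.8]
gripper_width: 21.1
```

View pics/oc5.png

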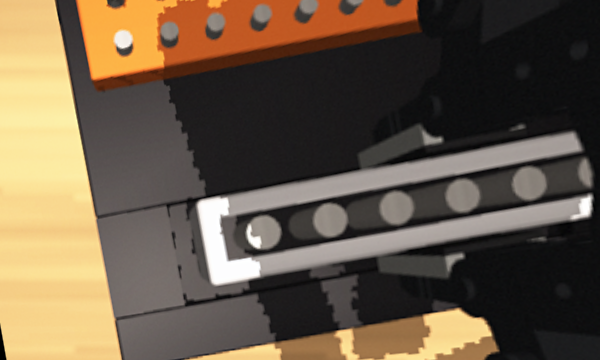

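View pics/w17.png

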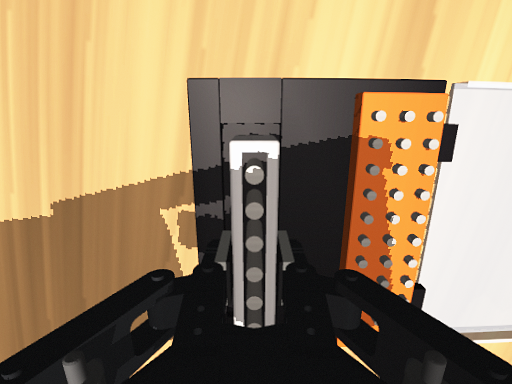

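```bash
python3 -m pendant '0.8 -0.004 0 -0.03 0;0.8 -0.004 0 -0.055 0;0.8 -0.004 0 -0.06 0;0.8 -0.004 0 -0.06 0;0.8 -0.004 0 -0.06 0;0.8 -0.004 0 -0.06 0'
```

```text
time_s: 32.1
eef_pos: [486.5, 276.0, 15.1]
ee_rot: [180.0, -0.0, 100.5]
ft_force: [-2.3, -0.0, 2.3]
gripper_width: 21.0
```

```bash
python3 -m pendant '-0.2 0 0 0 0;-0.2 0 0 0 0;-0.2 0 0 0 0;-0.2 0 0 0.1 0;-0.2 0 0 0.3 0;-0.2 0 0 0.5 0;-0.2 0 0 0.7 0;-0.2 0 0 0.9 0;-0.2 0 0 0.9 0;-0.2 0 0 0.9 0'
python3 - <<'E'
from h import *
s=snapshot('wrist');save(s,'w18');np.savez('w18.npz',**s)
W=cloud(s);x,y,z=W[...,0],W[...,1],W[...,2]
for b in [(440,540,200,360,35,40),(440,700,170,400,7,11)]:
  m=(x>b[0])&(x<b[1])&(y>b[2])&(y<b[3])&(z>b[4])&(z<b[5]);P=W[m]
  print(len(P),rect(P[:,:2]),np.median(P[:,2]))
o=ortho(s,440,560,200,400,9,3);cv2.imwrite('pics/oc6.png',o[:,:,::-1])
E
```

```text
time_s: 33.1
eef_pos: [487.3, 276.2, 196.3]
ee_rot: [179.8, -0.0, 100.5]
ft_force: [-0.2, -0.6, -0.8]
gripper_width: 51.5
1596 ((487.5945739746094, 276.9895935058594), (21.968050003051758, 118.84510803222656), 10.515313148498535) 37.178693843620096
9180 ((575.08447265625, 292.9781188964844), (248.0652313232422, 179.84310913085938), 10.638470649719238) 9.059361739625274
```

View pics/oc6.png

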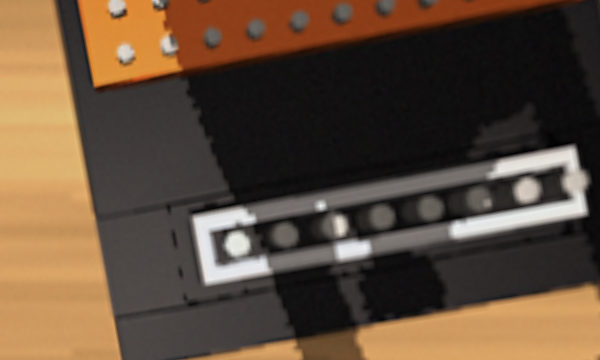

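```bash
python3 -m pendant '-0.2 -0.04 -0.2 0 -0.0385;-0.2 -0.06 -0.4 0 -0.0385;-0.2 -0.1 -0.6 0 -0.0385;-0.2 -0.13 -0.8 0 -0.0385;-0.2 -0.13 -1 0 -0.0385;-0.2 -0.13 -1 0 -0.0385' 
python3 -m pendant '-0.2 -0.04 -0.2 0 0;-0.2 -0.06 -0.4 0 0;-0.2 -0.1 -0.6 0 0;-0.2 -0.13 -0.8 0 0;-0.2 -0.13 -1 0 0;-0.2 -0.13 -1 0 0' 
python3 -m pendant '-0.2 -0.04 -0.2 0 0;-0.2 -0.06 -0.4 0 0;-0.2 -0.1 -0.6 0 0;-0.2 -0.126 -0.903 0 0;-0.2 -0.126 -0.903 0 0;-0.2 -0.126 -0.903 -0.2 0;-0.2 -0.126 -0.903 -0.4 0;-0.2 -0.126 -0.903 -0.6 0;-0.2 -0.126 -0.903 -0.6 0;-0.2 -0.126 -0.903 -0.6 0'
python3 - <<'E'
from h import *
s=snapshot('wrist');save(s,'w19')
W=cloud(s);x,y,z=W[...,0],W[...,1],W[...,2]
for b in [(370,450,-400,-230,37,41)]:
  m=(x>b[0])&(x<b[1])&(y>b[2])&(y<b[3])&(z>b[4])&(z<b[5]);P=W[m]
  print(len(P),rect(P[:,:2]),np.median(P[:,2]))
print(read_state()['eef_pos'])
E
```

```text
time_s: 33.75
eef_pos: [459.2, 72.2, 192.8]
ee_rot: [-179.8, 0.1, 93.3]
ft_force: [0.5, 1.1, -0.4]
gripper_width: 50.9
time_s: 34.35
eef_pos: [433.8, -127.0, 193.6]
ee_rot: [-179.9, 0.0, 93.3]
ft_force: [-0.2, 0.6, 0.1]
gripper_width: 51.3
time_s: 35.35
eef_pos: [409.2, -302.8, 74.2]
ee_rot: [-179.9, -0.2, 93.6]
ft_force: [-0.1, -0.3, 0.3]
gripper_width: 51.0
5049 ((409.6813659667969, -304.6176452636719), (21.992576599121094, 119.6733169555664), 3.5272371768951416) 39.16677583327842
[ 410.33734627 -304.21829771   76.0961343 ]
```

View pics/w19.png

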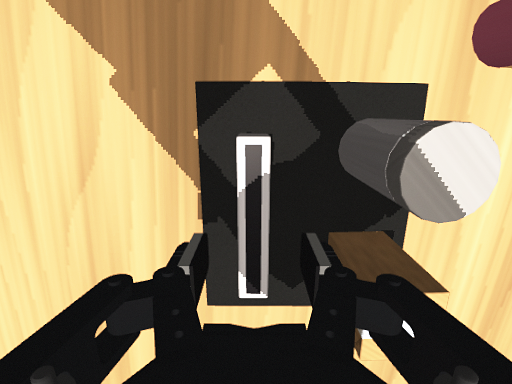

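```bash
python3 -m pendant '-0.2 0 0 -0.15 0;-0.2 0 0 -0.25 0;-0.2 0 0 -0.295 0;-0.2 0 0 -0.295 0;-0.2 0 0 -0.295 0;0.8 0 0 -0.295 0;0.8 0 0 -0.295 0;0.8 0 0 -0.295 0;0.8 0 0 -0.295 0;0.8 0 0 -0.295 0;0.8 0 0 -0.295 0;0.8 0 0 -0.295 0' 40
python3 -m pendant '0.8 0 0 0.1 0;0.8 0 0 0.3 0;0.8 0 0 0.5 0;0.8 0 0 0.75 0;0.8 0 0 0.85 0;0.8 0 0 0.85 0' 

```

```text
time_s: 36.6
eef_pos: [410.2, -305.5, 17.4]
ee_rot: [179.9, 0.1, 93.5]
ft_force: [-1.2, 0.8, 6.6]
gripper_width: 21.2
time_s: 37.2
eef_pos: [411.2, -306.5, 190.5]
ee_rot: [179.7, 0.4, 93.5]
ft_force: [1.7, -0.4, -0.3]
gripper_width: 21.2
```

```bash
python3 -m pendant '0.8 0.1 0.18 0 0.024;0.8 0.2 0.36 0 0.024;0.8 0.4 0.54 0 0.024;0.8 0.6 0.72 0 0.024;0.8 0.8 0.9 0 0.024;0.8 0.8 0.9 0 0.024'
python3 -m pendant '0.8 0.1 0.2 0 0;0.8 0.2 0.4 0 0;0.8 0.344 0.6 0 0;0.8 0.344 0.698 0 0;0.8 0.344 0.698 0 0;0.8 0.344 0.698 -0.2 0;0.8 0.344 0.698 -0.4 0;0.8 0.344 0.698 -0.6 0;0.8 0.344 0.698 -0.7 0;0.8 0.344 0.698 -0.7 0;0.8 0.344 0.698 -0.7 0'
python3 - <<'E'
from h import *
s=snapshot('wrist');save(s,'w20')
E
```

```text
time_s: 37.8
eef_pos: [571.0, -120.6, 183.7]
ee_rot: [-179.9, -0.1, 98.1]
ft_force: [-0.8, -0.4, -1.2]
gripper_width: 20.8
time_s: 38.9
eef_pos: [637.4, 13.9, 45.5]
ee_rot: [-179.9, -0.0, 97.8]
ft_force: [0.2, -0.1, -0.9]
gripper_width: 21.1
```

View pics/w20.png

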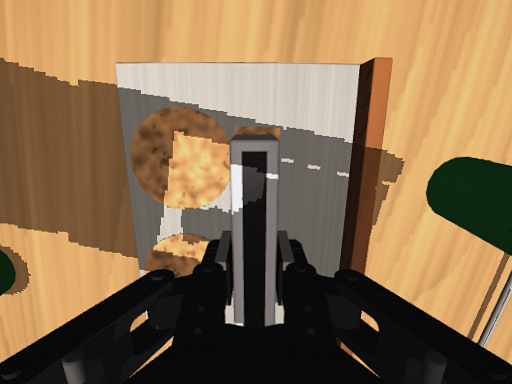

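```bash
python3 -m pendant '0.8 0 0 -0.06 0;0.8 0 0 -0.09 0;0.8 0 0 -0.11 0;0.8 0 0 -0.112 0;0.8 0 0 -0.112 0;0.8 0 0 -0.112 0'
```

```text
time_s: 39.55
eef_pos: [638.4, 14.9, 24.4]
ee_rot: [180.0, 0.0, 97.9]
ft_force: [-2.9, 0.4, 5.5]
gripper_width: 21.0
```

```bash
python3 -m pendant '-0.2 0 0 0 0;-0.2 0 0 0 0;-0.2 0 0 0 0;-0.2 0 0 0.1 0;-0.2 0 0 0.3 0;-0.2 0 0 0.5 0;-0.2 0 0 0.7 0;-0.2 0 0 0.88 0;-0.2 0 0 0.88 0;-0.2 0 0 0.88 0'
python3 - <<'E'
from h import *
s=snapshot('wrist');save(s,'w21');np.savez('w21.npz',**s)
W=cloud(s);x,y,z=W[...,0],W[...,1],W[...,2]
for b in [(610,670,-70,100,43,49),(520,740,-120,140,10,15),(650,740,-120,140,30,36)]:
  m=(x>b[0])&(x<b[1])&(y>b[2])&(y<b[3])&(z>b[4])&(z<b[5]);P=W[m]
  print(len(P),rect(P[:,:2]),np.median(P[:,2]))
s=snapshot('top');save(s,'top2');
W=cloud(s);x,y,z=W[...,0],W[...,1],W[...,2]
for b in [(450,540,-300,-210,96,104),(450,550,-390,-300,86,94),(440,540,200,360,35,40)]:
  m=(x>b[0])&(x<b[1])&(y>b[2])&(y<b[3])&(z>b[4])&(z<b[5]);P=W[m]
  print(len(P),rect(P[:,:2]),np.median(P[:,2]))
E
```

```text
time_s: 40.55
eef_pos: [638.8, 14.9, 200.8]
ee_rot: [179.9, 0.0, 97.8]
ft_force: [-0.0, 0.7, -1.2]
gripper_width: 51.1
2089 ((639.5808715820312, 15.790962219238281), (21.84065055847168, 118.8399887084961), 7.722827911376953) 46.238001287946815
16671 ((626.858642578125, 13.945541381835938), (145.07574462890625, 199.8389129638672), 7.461901664733887) 12.22523137327022
1342 ((701.0545043945312, 39.013614654541016), (10.505362510681152, 167.1224365234375), 7.138361930847168) 32.91242772485003
202 ((491.9410705566406, -250.02601623535156), (45.666133880615234, 41.65913772583008), 89.88028717041016) 100.17073646657036
255 ((496.08612060546875, -341.1322326660156), (46.521846771240234, 47.62727355957031), 4.527054786682129) 89.83710354299205
180 ((485.2276611328125, 278.14691162109375), (22.235570907592773, 121.01737976074219), 10.902408599853516) 37.512165719856625
```

View pics/w21.png

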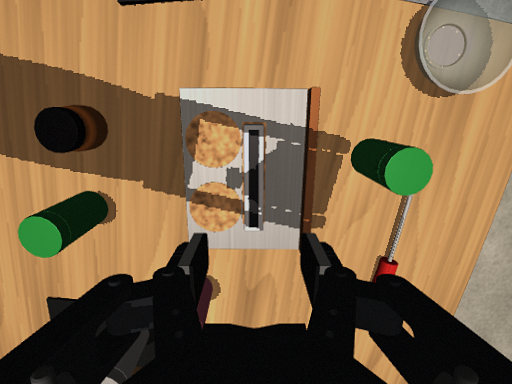

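```bash
python3 -m pendant '-0.5 -0.1 -0.2 0 -0.05;-0.5 -0.2 -0.4 0 -0.1;-0.5 -0.3 -0.6 0 -0.15;-0.5 -0.36 -0.667 0 -0.2;-0.5 -0.36 -0.667 0 -0.25;-0.5 -0.36 -0.667 0 -0.25;-0.5 -0.36 -0.667 0 -0.25'
python3 -m pendant '-0.5 -0.1 -0.2 0 -0.05;-0.5 -0.2 -0.4 0 -0.1;-0.5 -0.3 -0.6 0 -0.15;-0.5 -0.363 -0.666 0 -0.2;-0.5 -0.363 -0.666 0 -0.2517;-0.5 -0.363 -0.666 0 -0.2517;-0.5 -0.363 -0.666 0 -0.2517;-0.5 -0.363 -0.666 -0.2 -0.2517;-0.5 -0.363 -0.666 -0.2 -0.2517;-0.5 -0.363 -0.666 -0.2 -0.2517'
python3 - <<'E'
from h import *
s=snapshot('wrist');save(s,'w22')
W=cloud(s);x,y,z=W[...,0],W[...,1],W[...,2]
for b in [(450,540,-300,-210,96,104),(450,550,-390,-300,86,94)]:
  m=(x>b[0])&(x<b[1])&(y>b[2])&(y<b[3])&(z>b[4])&(z<b[5]);P=W[m]
  print(len(P),rect(P[:,:2]),np.median(P[:,2]))
print(read_state()['eef_pos'],read_state()['ee_rot'],read_state()['qpos'])
E
```

```text
time_s: 41.35
eef_pos: [564.9, -118.4, 197.5]
ee_rot: [-179.8, 0.1, 52.8]
ft_force: [0.0, 0.4, -0.3]
gripper_width: 64.0
time_s: 42.35
eef_pos: [492.7, -250.7, 158.4]
ee_rot: [-179.9, 0.2, 7.6]
ft_force: [-0.0, -1.4, -0.0]
gripper_width: 64.2
2631 ((493.6186218261719, -251.1545867919922), (44.775672912597656, 45.44701385498047), 84.57252502441406) 100.08356723624763
3034 ((497.3218078613281, -341.5419616699219), (46.750125885009766, 46.401588439941406), 4.71201753616333) 90.08149039794232
[ 493.62358694 -251.35657186  159.91794731] [-1.79968595e+02  3.15015789e-02  7.61908393e+00] [-3.51439755e+01  6.56101525e+00  1.02247796e+02  1.76186381e-03
  7.12356394e+01  4.72363818e+01]
```

View pics/w22.png

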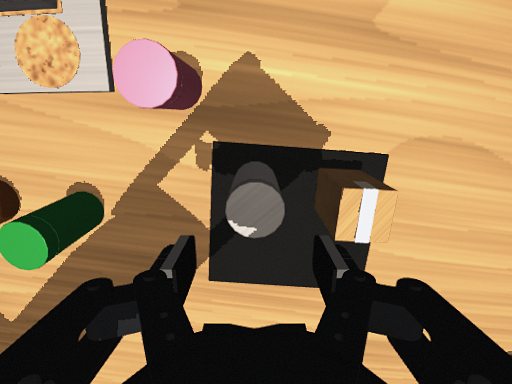

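```bash
python3 -m pendant '-0.5 0 0 -0.2 0;-0.5 0 0 -0.4 0;-0.5 0 0 -0.58 0;-0.5 0 0 -0.58 0;-0.5 0 0 -0.58 0;-0.5 0 0 -0.58 0;0.6 0 0 -0.58 0;0.6 0 0 -0.58 0;0.6 0 0 -0.58 0;0.6 0 0 -0.58 0;0.6 0 0 -0.58 0;0.6 0 0 -0.58 0' 40
python3 -m pendant '0.6 0 0 0 0;0.6 0 0 0.2 0;0.6 0 0 0.45 0;0.6 0 0 0.7 0;0.6 0 0 0.78 0;0.6 0 0 0.78 0' 40

```

```text
time_s: 43.6
eef_pos: [495.3, -252.6, 46.4]
ee_rot: [179.8, -0.2, 7.5]
ft_force: [-1.0, 1.2, 7.8]
gripper_width: 44.3
time_s: 44.2
eef_pos: [495.7, -253.2, 204.8]
ee_rot: [179.6, -0.4, 7.5]
ft_force: [0.1, -0.8, -3.2]
gripper_width: 44.0
```

```bash
python3 -m pendant '0.6 0.1 0.2 0 0;0.6 0.2 0.4 0 0;0.6 0.239 0.6 0 0;0.6 0.239 0.747 0 0;0.6 0.239 0.747 0 0'
python3 -m pendant '0.6 0.1 0.2 0 0;0.6 0.2 0.4 0 0;0.6 0.239 0.6 0 0;0.6 0.239 0.748 0 0;0.6 0.239 0.748 0 0;0.6 0.239 0.748 -0.2 0;0.6 0.239 0.748 -0.4 0;0.6 0.239 0.748 -0.6 0;0.6 0.239 0.748 -0.65 0;0.6 0.239 0.748 -0.65 0;0.6 0.239 0.748 -0.65 0'
python3 - <<'E'
from h import *
s=snapshot('wrist');save(s,'w23')
W=cloud(s);x,y,z=W[...,0],W[...,1],W[...,2]
b=(550,640,10,90,112,135)
m=(x>b[0])&(x<b[1])&(y>b[2])&(y<b[3])&(z>b[4])&(z<b[5]);P=W[m]
print(len(P),rect(P[:,:2]),np.median(P[:,2]))
print(read_state()['eef_pos'],read_state()['ee_rot'])
E
```

```text
time_s: 44.7
eef_pos: [540.1, -98.2, 197.2]
ee_rot: [-179.8, 0.2, 7.8]
ft_force: [0.6, -0.7, -2.3]
gripper_width: 44.0
time_s: 45.8
eef_pos: [590.3, 46.6, 71.1]
ee_rot: [180.0, -0.1, 7.5]
ft_force: [0.5, 0.6, -1.5]
gripper_width: 44.5
10693 ((596.318603515625, 51.79324722290039), (30.656606674194336, 84.7973403930664), 12.61135482788086) 124.64626705205096
[591.01541858  46.79041034  71.97841202] [179.95217427  -0.21080702   7.51100562]
```

View pics/w23.png

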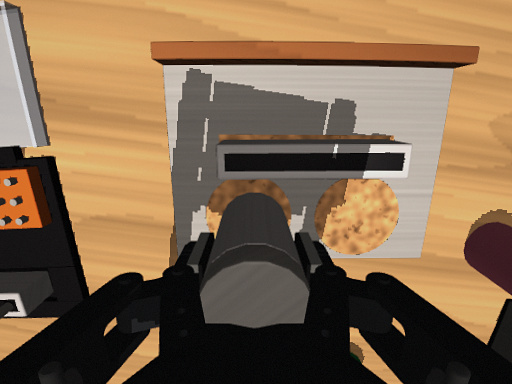

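```bash
python3 -m pendant '0.6 -0.002 0 -0.05 0;0.6 -0.002 0 -0.075 0;0.6 -0.002 0 -0.083 0;0.6 -0.002 0 -0.083 0;0.6 -0.002 0 -0.083 0;0.6 -0.002 0 -0.083 0'
```

```text
time_s: 46.45
eef_pos: [588.9, 47.4, 53.5]
ee_rot: [180.0, -0.0, 7.5]
ft_force: [-1.9, 0.6, 4.7]
gripper_width: 44.3
```

```bash
python3 -m pendant '-0.5 0 0 0 0;-0.5 0 0 0 0;-0.5 0 0 0 0;-0.5 0 0 0 0;-0.5 0 0 0.1 0;-0.5 0 0 0.3 0;-0.5 0 0 0.5 0;-0.5 0 0 0.735 0;-0.5 0 0 0.735 0;-0.5 0 0 0.735 0' 
python3 - <<'E'
from h import *
s=snapshot('wrist');save(s,'w24')
W=cloud(s);x,y,z=W[...,0],W[...,1],W[...,2]
for b in [(550,640,10,90,104,110),(615,670,-70,100,42,50)]:
  m=(x>b[0])&(x<b[1])&(y>b[2])&(y<b[3])&(z>b[4])&(z<b[5]);P=W[m]
  print(len(P),rect(P[:,:2]),np.median(P[:,2]))
E
```

```text
time_s: 47.45
eef_pos: [589.9, 47.3, 201.9]
ee_rot: [180.0, -0.2, 7.5]
ft_force: [-0.6, -0.3, -1.4]
gripper_width: 64.1
1951 ((587.2077026367188, 46.84929656982422), (45.34627151489258, 45.47053146362305), 36.494266510009766) 107.09017033797517
2343 ((638.7685546875, 15.303325653076172), (22.30295181274414, 118.85782623291016), 8.1063814163208) 46.21111697060394
```

View pics/w24.png

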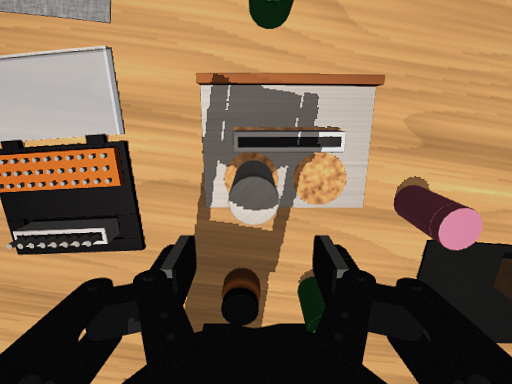

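```bash
python3 -m pendant '-0.5 -0.05 -0.2 0 -0.015;-0.5 -0.1 -0.4 0 -0.015;-0.5 -0.15 -0.6 0 -0.015;-0.5 -0.2 -0.8 0 -0.015;-0.5 -0.229 -0.973 0 -0.015;-0.5 -0.229 -0.973 0 -0.015'
python3 -m pendant '-0.5 -0.05 -0.2 0 0;-0.5 -0.1 -0.4 0 0;-0.5 -0.15 -0.6 0 0;-0.5 -0.2 -0.8 0 0;-0.5 -0.229 -0.973 0 0;-0.5 -0.229 -0.973 0 0;-0.5 -0.229 -0.973 -0.2 0;-0.5 -0.229 -0.973 -0.2 0;-0.5 -0.229 -0.973 -0.2 0'
python3 - <<'E'
from h import *
s=snapshot('wrist');save(s,'w25')
W=cloud(s);x,y,z=W[...,0],W[...,1],W[...,2]
for b in [(450,550,-390,-300,86,94)]:
  m=(x>b[0])&(x<b[1])&(y>b[2])&(y<b[3])&(z>b[4])&(z<b[5]);P=W[m]
  print(len(P),rect(P[:,:2]),np.median(P[:,2]))
print(read_state()['eef_pos'],read_state()['ee_rot'])
E
```

```text
time_s: 48.1
eef_pos: [540.9, -150.7, 197.6]
ee_rot: [-180.0, 0.2, 4.6]
ft_force: [-0.1, -0.0, 0.2]
gripper_width: 64.1
time_s: 49.0
eef_pos: [496.3, -339.6, 158.0]
ee_rot: [-179.8, 0.2, 4.9]
ft_force: [-0.4, -0.4, 0.8]
gripper_width: 63.9
3116 ((497.25775146484375, -342.1053466796875), (46.47768783569336, 45.65446472167969), 4.575502872467041) 90.24625594522789
[ 497.29429818 -340.55108729  159.78356061] [-1.79916521e+02  5.96840652e-02  4.89948394e+00]
```

View pics/w25.png

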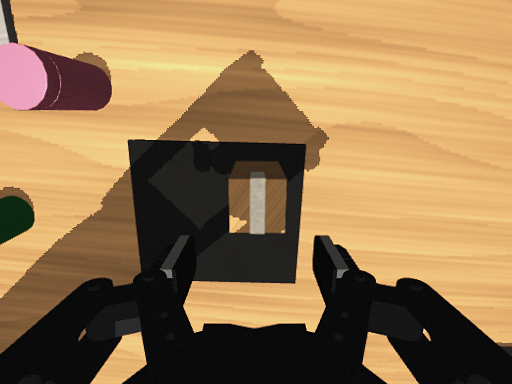

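```bash
python3 -m pendant '-0.5 0 0 -0.2 0;-0.5 0 0 -0.4 0;-0.5 0 0 -0.6 0;-0.5 0 0 -0.6 0;-0.5 0 0 -0.6 0;-0.5 0 0 -0.6 0;0.6 0 0 -0.6 0;0.6 0 0 -0.6 0;0.6 0 0 -0.6 0;0.6 0 0 -0.6 0;0.6 0 0 -0.6 0;0.6 0 0 -0.6 0' 40
python3 -m pendant '0.6 0 0 0 0;0.6 0 0 0.2 0;0.6 0 0 0.45 0;0.6 0 0 0.7 0;0.6 0 0 0.8 0;0.6 0 0 0.8 0' 40

```

```text
time_s: 50.25
eef_pos: [499.0, -343.2, 43.3]
ee_rot: [179.8, -0.2, 4.8]
ft_force: [0.3, 1.8, 7.8]
gripper_width: 45.7
time_s: 50.85
eef_pos: [499.3, -343.8, 205.9]
ee_rot: [179.6, -0.4, 4.8]
ft_force: [0.4, 0.8, -1.7]
gripper_width: 45.7
```

```bash
python3 -m pendant '0.6 0.1 0.2 0 0;0.6 0.2 0.4 0 0;0.6 0.2535 0.6 0 0;0.6 0.2535 0.7805 0 0;0.6 0.2535 0.7805 0 0'
python3 -m pendant '0.6 0.1 0.2 0 0;0.6 0.2 0.4 0 0;0.6 0.2535 0.6 0 0;0.6 0.2535 0.7805 0 0;0.6 0.2535 0.7805 0 0;0.6 0.2535 0.7805 0 0;0.6 0.2535 0.7805 -0.2 0;0.6 0.2535 0.7805 -0.4 0;0.6 0.2535 0.7805 -0.6 0;0.6 0.2535 0.7805 -0.675 0;0.6 0.2535 0.7805 -0.675 0;0.6 0.2535 0.7805 -0.675 0'
python3 - <<'E'
from h import *
s=snapshot('wrist');save(s,'w26')
E
```

```text
time_s: 51.35
eef_pos: [546.7, -180.7, 197.2]
ee_rot: [-179.8, 0.2, 5.1]
ft_force: [-0.4, -1.6, -2.6]
gripper_width: 45.7
time_s: 52.55
eef_pos: [599.5, -30.7, 66.2]
ee_rot: [180.0, -0.1, 4.8]
ft_force: [0.4, -0.2, -1.4]
gripper_width: 46.0
```

View pics/w26.png

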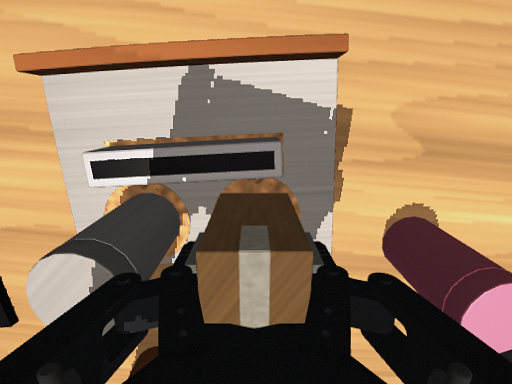

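Clear of the tin; lower 15 mm.

```bash
python3 -m pendant '0.6 0 0 -0.04 0;0.6 0 0 -0.065 0;0.6 0 0 -0.075 0;0.6 0 0 -0.075 0;0.6 0 0 -0.075 0;0.6 0 0 -0.075 0'
```

```text
time_s: 53.2
eef_pos: [598.8, -29.7, 50.3]
ee_rot: [180.0, -0.0, 4.8]
ft_force: [-0.6, 0.4, 0.9]
gripper_width: 45.5
```

```bash
python3 -m pendant '0.6 0 0 -0.004 0;0.6 0 0 -0.004 0;-0.5 0 0 -0.004 0;-0.5 0 0 -0.004 0;-0.5 0 0 -0.004 0;-0.5 0 0 -0.004 0;-0.5 0 0 0.1 0;-0.5 0 0 0.3 0;-0.5 0 0 0.5 0;-0.5 0 0 0.75 0;-0.5 0 0 0.75 0;-0.5 0 0 0.75 0' 
python3 -m pendant '-0.5 -0.3 0 0.3 0;-0.5 -0.3 0 0.3 0;-0.5 -0.3 0 0.3 0;-0.5 -0.3 0 0.3 0'
python3 - <<'E'
from h import *
for n in ['wrist','top']:
  s=snapshot(n);save(s,n+'_end')
  W=cloud(s);x,y,z=W[...,0],W[...,1],W[...,2]
  for k,b in dict(tin=(550,640,10,90,104,110),carton=(550,640,-70,5,94,100),empty=(615,670,-70,100,43,49),plate=(520,740,-120,140,9,15),full=(440,540,200,360,35,40),jar=(400,480,10,90,56,64)).items():
    m=(x>b[0])&(x<b[1])&(y>b[2])&(y<b[3])&(z>b[4])&(z<b[5]);P=W[m]
    if len(P): print(n,k,len(P),rect(P[:,:2]),np.median(P[:,2]))
E
```

```text
time_s: 54.4
eef_pos: [599.8, -29.8, 202.1]
ee_rot: [179.9, -0.2, 4.8]
ft_force: [0.2, -0.2, -0.2]
gripper_width: 63.9
time_s: 54.8
eef_pos: [538.1, -29.5, 259.0]
ee_rot: [-180.0, 0.0, 4.8]
ft_force: [0.2, 0.7, -0.0]
gripper_width: 64.2
wrist tin 1567 ((587.1412353515625, 46.93389892578125), (45.72762680053711, 45.402713775634766), 34.8938102722168) 106.99578171073227
wrist carton 1859 ((596.5924072265625, -29.927234649658203), (46.19588851928711, 45.09111022949219), 4.815161228179932) 97.18364638844218
wrist empty 1835 ((638.8204345703125, 16.150691986083984), (21.51531410217285, 119.79576110839844), 7.802077293395996) 46.00756388896565
wrist plate 11272 ((626.7987060546875, 13.769981384277344), (146.4941864013672, 200.26425170898438), 7.289442539215088) 12.030851149849497
wrist full 773 ((487.5533142089844, 272.8210754394531), (22.811220169067383, 115.32972717285156), 10.396533012390137) 37.240288764845786
wrist jar 439 ((436.3389587402344, 36.66116714477539), (46.24871826171875, 30.13857650756836), 30.175018310546875) 59.89759773934429
top tin 7 ((589.4605712890625, 69.23306274414062), (2.0127041339874268, 16.942476272583008), 79.10515594482422) 105.24992534135617
top empty 26 ((629.5865478515625, 70.56324005126953), (11.768424034118652, 21.13290023803711), 89.87222290039062) 46.29498907137861
top plate 505 ((625.1392822265625, 17.004867553710938), (146.02059936523438, 194.71006774902344), 7.294039249420166) 12.119985820023203
top full 174 ((485.2083435058594, 277.7192687988281), (22.5965576171875, 119.55326843261719), 10.6303129196167) 37.35526209563261
top jar 178 ((429.5531921386719, 43.2065544128418), (40.41710662841797, 44.010440826416016), 77.34127044677734) 60.019806034615954
```

View pics/wrist_end.png

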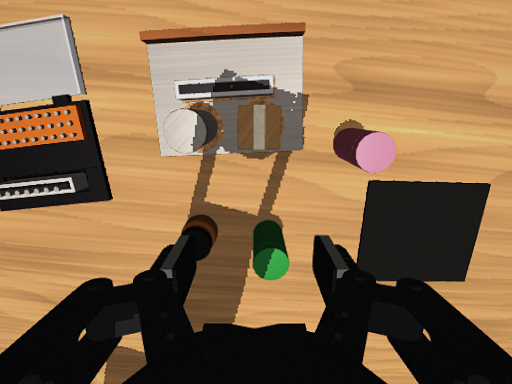

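```bash
python3 -m pendant '-0.5 0 0 0 0;-0.5 0 0 0 0;-0.5 0 0 0 0'; python3 -c "
from bench import *
print(sign_off())"
```

```text
time_s: 55.2
eef_pos: [538.5, -29.6, 259.2]
ee_rot: [-180.0, 0.1, 4.8]
ft_force: [0.1, 0.2, 0.1]
gripper_width: 63.7
the job is handed in; nothing more can be done
None
```

I swapped the rails and handed the job in at 55 s of the 152 s allowed. The tin and carton went to the mat first, and they came back only after both rails were in place.

Last camera checks, from depth fits with calibration good to about 2 mm:
- **Full rail:** it sits flat in the bay with its top at 37.2 mm, about 1 mm from my estimate of the bay centre and within 1° of the case.
- **Empty rail:** it lies flat on the plate's rear place, about 1 mm from centre and within 1° of the plate.
- **Tin and carton:** both stand upright. The tin is about 1.5 mm from where it started and the carton about 0.6 mm.
- **Amber jar:** my moves never touched it. The top camera found it about 2 mm from its first position, which is within measurement error.
- **Gripper:** it was open, clear of everything and showing no force on the tool.

Two readings were poor, and no check failed:
- **Case position:** the top and wrist cameras disagreed by about 2–3 mm there. I used the wrist camera because it moves with the arm.
- **Final wrist view:** it cut off part of the full rail and the jar. For the full rail I used the unobstructed view taken right after seating, and the top camera's final reading is consistent with it.

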